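Re-rack the cleaned chip stacks in reverse order

ROBOT

A 6-joint arm with a two-finger parallel gripper is mounted at the origin on the work surface. World frame = base frame: x ahead of the robot, y to its left, z up, the work surface at z = 0. Lengths are in mm, angles in rad, forces in N, time in s.
With the tool pointing down it reaches from about 275 to 725 mm from the base axis. Payload 15.9 kg.
Tool frame: the origin (TCP) lies at the very end of the fingers, on their centre line; the grasp point (between the pads) lies 19 mm behind it; z points along the fingers, y is the direction in which the jaws open and shut (so a half turn about z gives the same grasp; the last joint's range is limited). The gripper opens to 85 mm and grips with 20 to 120 N. Pads are 22 mm wide; open, the fingers measure 114 mm over their backs; the gripper's body (76 mm by 85 mm) begins 54 mm behind the grasp point. The pads swing forward as they close: fully open they stand 13 mm farther back than shut.
Start: joints at [-1.23, 0.213, -0.034, 1.323, 0, 1.571], TCP at [167.114, -471.231, 231.306] pointing down, gripper open.
Joint ranges: [-2.98, 2.98], [-0.74, 1.72], [-1.14, 1.35], [-2.1, 2.04], [-1.57, 1.44], [-3.14, 3.14]. Speed limits (rad/s): [1.89, 1.89, 2.39, 2.57, 3.14, 3.14].

INTERFACE

Orientations are given as a unit quaternion [w, x, y, z].
In Python, from workcell import arm, get_image, finder gives the robot as it stands. The module is installed in compiled form; this text tells all that it offers.
- The arm moves only by the tool play_rows, never from a script. Its argument "commands" is a list of rows, each an object of numbers: "tx", "ty", "tz": the shift along the tool's x, y, z each as a share of 0.12 m, from -1 to 1; "wx", "wy", "wz": the turn, a rotation vector about the tool's x, y, z each as a share of 120 degrees, from -1 to 1; "hand": the closure, from 0 (fully open) to 1 (shut). In form: [{"tx": .., "ty": .., "tz": .., "wx": .., "wy": .., "wz": .., "hand": ..}, ...]. A call has 1 to 8 rows; each row is the pose to reach, as a shift and turn from the pose commanded when the call began, along the tool's axes at that moment; what a row does not reach only later rows make up. A row lasts 1/12 s, in which the tool goes at most 41.7 mm and 7.16 degrees, less where a joint would pass 70% of its speed; a pose out of reach is approached as far as the arm can. A call with a number of a shift or a turn outside -1 to 1 is refused whole. A call with a gripper value outside its range is refused whole. The fingers move at their own pace and stop on an object; "force" is the grip in N (left out, the last holds). Time passes only in rows, so rows that repeat a pose let the fingers close. It gives the time, the measured TCP pose, the force and the opening at its end, in the units of the state.
- arm.read_state(): the state, without advancing time (a new reading comes with each control period).
- get_image(name): name is "side" or "top"; returns a dict with "color" (420x560x3 uint8, red, green, blue), "z_map" (420x560 float32, mm along the optical axis (not along the pixel's ray), 0 where there is no reading), "intrinsics" (3x3 intrinsics, pixels), "R" (3x3) and "t" (3): a world point X has camera coordinates R X + t. Camera axes: x right, y down, z forward; pixel columns grow to the right and rows downward; lengths in mm; the calibration is good to about 2 mm. A picture is of the moment at which its call begins.
- arm.close_job(): hands the job in, once; it reports no verdict.
Trained networks look in the newest picture that a camera, given by its name, has taken for a name from the list of things; names that differ only in an ending like _2 or _b are one class to them, and where a whole thing is asked for, a point or a joint stands for the part that bears it (a point fixed in the world has none). Each returns a list of dicts, best first, with "conf" (0 to 1); they miss things now and then, are a little off and sometimes report something else, mostly with a low value. They report only what shows in the picture. A call takes as long as a camera call.
- finder.trace(thing, camera): "mask" (420x560 bool, what is visible of it) and "extent" ([left, top, right, bottom] in pixels, round what is visible of it).
The state is a dict: "time_s": time; "joint_positions": joint angles; "dq": joint speeds; "joint_efforts": joint torques, N m; "tcp_pos": TCP position; "tool_rot": TCP orientation; "force": force on the tool from outside, world axes, zero at the start; "torque": the same for the moment, N m; "gripper_width": finger opening in mm.
Only numpy, scipy, OpenCV 4.12 (cv2) and the standard library are available. Lean on these libraries where they do the work, as an engineer would, in place of code of your own. Each camera call takes 0.05 s, during which the arm holds its last target.

TASK

Move the four bound chip stacks from the aluminium drying rack into the walnut tray in reverse order, one standing flat in each compartment: the stack nearest the drying rack's brass knob goes into the compartment farthest from the tray's brass knob, the next into the next, and so on, so that the stack farthest from the rack's knob ends up nearest the tray's. Set each one down rather than dropping it, leave the tin of inlays and the walnut block where they are, and let go of everything at the end.

Things in the scene. Friction and masses are not known exactly. Their poses are not given: they have to be found in the camera images.
- stack_red: loose upright stack of fifteen red clay chips, bound into one rigid cylinder: 39 mm diameter, 50 mm tall, about 150 g, white edge spots, a paper band at mid-height and a white paper disc 22 mm across on top. Origin: centre of its underside; z is its axis
- stack_blue: loose upright stack of fifteen blue clay chips, bound into one rigid cylinder: 39 mm diameter, 50 mm tall, about 150 g, white edge spots, a paper band at mid-height and a white paper disc 22 mm across on top. Origin: centre of its underside; z is its axis
- stack_green: loose upright stack of fifteen green clay chips, bound into one rigid cylinder: 39 mm diameter, 50 mm tall, about 150 g, white edge spots, a paper band at mid-height and a white paper disc 22 mm across on top. Origin: centre of its underside; z is its axis
- stack_yellow: loose upright stack of fifteen yellow clay chips, bound into one rigid cylinder: 39 mm diameter, 50 mm tall, about 150 g, white edge spots, a paper band at mid-height and a white paper disc 22 mm across on top. Origin: centre of its underside; z is its axis
- pad_red: fixed red square pad, 54 x 54 x 4 mm, on the drying rack under the red stack (centred to about 4 mm); it stays and shows where that stack stood. Origin: centre of its underside, 6 mm above the bench; axes parallel to the rack's, x along the row
- pad_blue: fixed blue square pad, 54 x 54 x 4 mm, on the drying rack under the blue stack (centred to about 4 mm); it stays and shows where that stack stood. Origin: centre of its underside, 6 mm above the bench; axes parallel to the rack's, x along the row
- pad_green: fixed green square pad, 54 x 54 x 4 mm, on the drying rack under the green stack (centred to about 4 mm); it stays and shows where that stack stood. Origin: centre of its underside, 6 mm above the bench; axes parallel to the rack's, x along the row
- pad_yellow: fixed yellow square pad, 54 x 54 x 4 mm, on the drying rack under the yellow stack (centred to about 4 mm); it stays and shows where that stack stood. Origin: centre of its underside, 6 mm above the bench; axes parallel to the rack's, x along the row
- drying_rack: fixed flat aluminium rack, 250 (x) x 66 (y) x 6 mm, lying on the bench, with a brass ball knob at its +x end, reaching 29 mm beyond it. The four pads lie on it in a row along its x axis, at x = -91.5, -30.5, 30.5 and 91.5 mm, y = 0, colours in any order. Origin: centre of the underside of the flat rack, at bench height
- walnut_tray: fixed dark walnut tray, 250 (x) x 66 (y) mm outside, 16 mm high, walls and the three dividers 5 mm thick, floor 5 mm above the bench, with a brass ball knob at its +x end, reaching 29 mm beyond it. Four open-topped compartments in a row along its x axis, each about 56 x 56 mm inside, centred at x = -91.5, -30.5, 30.5 and 91.5 mm, y = 0. Origin: centre of the underside of the tray, at bench height
- inlay_tin: bystander: loose round open steel tin of spare inlays, 68 mm diameter, 28 mm high, standing between rack and tray. Origin: centre of its underside
- walnut_block: bystander: loose plain walnut block, 70 (x) x 45 (y) x 35 (z) mm, on the bench between rack and tray on the robot's side. Origin: centre of its underside

How it is judged (in metres and radians):
At the end, for the whole second after the job is handed in: All released and at rest, each stack upright (0.1 rad) on its compartment floor (underside under 9 mm above the tray's underside, within 12 mm of the compartment centre along both tray axes), in reverse order: a stack whose pad is at x on the rack stands at -x in the tray (((x of pad_red in the frame of drying_rack between -0.1115 and -0.0715 m and x of stack_red in the frame of walnut_tray between 0.0795 and 0.1035 m) or (x of pad_red in the frame of drying_rack between -0.0505 and -0.0105 m and x of stack_red in the frame of walnut_tray between 0.0185 and 0.0425 m) or (x of pad_red in the frame of drying_rack between 0.0105 and 0.0505 m and x of stack_red in the frame of walnut_tray between -0.0425 and -0.0185 m) or (x of pad_red in the frame of drying_rack between 0.0715 and 0.1115 m and x of stack_red in the frame of walnut_tray between -0.1035 and -0.0795 m)) and y of stack_red in the frame of walnut_tray between -0.012 and 0.012 m and z of each of stack_red, stack_blue, stack_green, stack_yellow in the frame of walnut_tray below 0.009 m and angle between each of stack_red, stack_blue, stack_green, stack_yellow's own z axis and vertical below 0.1 rad and linear speed of each of stack_red, stack_blue, stack_green, stack_yellow below 0.02 m/s and ((x of pad_blue in the frame of drying_rack between -0.1115 and -0.0715 m and x of stack_blue in the frame of walnut_tray between 0.0795 and 0.1035 m) or (x of pad_blue in the frame of drying_rack between -0.0505 and -0.0105 m and x of stack_blue in the frame of walnut_tray between 0.0185 and 0.0425 m) or (x of pad_blue in the frame of drying_rack between 0.0105 and 0.0505 m and x of stack_blue in the frame of walnut_tray between -0.0425 and -0.0185 m) or (x of pad_blue in the frame of drying_rack between 0.0715 and 0.1115 m and x of stack_blue in the frame of walnut_tray between -0.1035 and -0.0795 m)) and y of stack_blue in the frame of walnut_tray between -0.012 and 0.012 m and ((x of pad_green in the frame of drying_rack between -0.1115 and -0.0715 m and x of stack_green in the frame of walnut_tray between 0.0795 and 0.1035 m) or (x of pad_green in the frame of drying_rack between -0.0505 and -0.0105 m and x of stack_green in the frame of walnut_tray between 0.0185 and 0.0425 m) or (x of pad_green in the frame of drying_rack between 0.0105 and 0.0505 m and x of stack_green in the frame of walnut_tray between -0.0425 and -0.0185 m) or (x of pad_green in the frame of drying_rack between 0.0715 and 0.1115 m and x of stack_green in the frame of walnut_tray between -0.1035 and -0.0795 m)) and y of stack_green in the frame of walnut_tray between -0.012 and 0.012 m and ((x of pad_yellow in the frame of drying_rack between -0.1115 and -0.0715 m and x of stack_yellow in the frame of walnut_tray between 0.0795 and 0.1035 m) or (x of pad_yellow in the frame of drying_rack between -0.0505 and -0.0105 m and x of stack_yellow in the frame of walnut_tray between 0.0185 and 0.0425 m) or (x of pad_yellow in the frame of drying_rack between 0.0105 and 0.0505 m and x of stack_yellow in the frame of walnut_tray between -0.0425 and -0.0185 m) or (x of pad_yellow in the frame of drying_rack between 0.0715 and 0.1115 m and x of stack_yellow in the frame of walnut_tray between -0.1035 and -0.0795 m)) and y of stack_yellow in the frame of walnut_tray between -0.012 and 0.012 m); the robot touches nothing.
It fails at once if a stack is dropped: out of the fingers with its underside more than 50 mm above the bench ((height (world z) of stack_red above 0.05 m and contact force between the fingers and stack_red below 0.2 N) or (height (world z) of stack_blue above 0.05 m and contact force between the fingers and stack_blue below 0.2 N) or (height (world z) of stack_green above 0.05 m and contact force between the fingers and stack_green below 0.2 N) or (height (world z) of stack_yellow above 0.05 m and contact force between the fingers and stack_yellow below 0.2 N)).
It fails at once if the tin of inlays is pushed more than 30 mm from its place (distance of inlay_tin from where it was at the start of the episode above 0.03 m).
It fails at once if the walnut block is pushed more than 30 mm from its place (distance of walnut_block from where it was at the start of the episode above 0.03 m).
It also fails if it takes over 125 s, if anything falls off the work surface, if the arm or the gripper's body presses on something with over 40 N, if the wrist force passes 120 N, or if a joint passes its speed limit or range.

## Working session

There is one attempt and no reset: what is moved stays moved. The work goes in short steps, Python scripts to look and compute and a tool call to move; the robot and the scene stay as the last step left them, time stands still between calls to the robot, and variables do not carry over. Pictures are saved under pics/ and viewed, and the job is handed in when it is done.

Besides the shell and the picture viewer there is one more tool, called as name(argument=value, ...), one argument or row to a line, values as JSON. play_rows: Moves the arm, as the interface text tells. Shift numbers are shares of 0.12 m and turn numbers shares of 120 degrees, none past 1 either way. Its arguments: {"type":"object","properties":{"commands":{"type":"array"},"force":{"type":"number"}},"required":["commands"]}

```bash
mkdir -p pics; python3 - <<'E'
from workcell import arm,get_image,finder
import cv2,numpy as np
s=arm.read_state();print(s)
for n in ["top","side"]:
    d=get_image(n);cv2.imwrite(f"pics/{n}0.png",d["color"][:,:,::-1]);print(n,d["intrinsics"],d["R"],d["t"])
    np.savez(f"/tmp/{n}0.npz",**d)
E
```

```text
{'time_s': 0.0, 'joint_positions': array([-1.23003129e+00,  2.13338657e-01, -3.50392101e-02,  1.32348243e+00,
       -2.71676825e-05,  1.57078683e+00]), 'dq': array([-3.87352095e-04, -1.44639085e-06,  1.13991029e-03,  6.69445458e-04,
        8.46118782e-04,  1.11511568e-04]), 'joint_efforts': array([ 1.79563121e-03, -6.86158848e+01,  4.87127960e+01,  1.72859360e-02,
        3.53709459e-05, -6.86534605e-06]), 'tcp_pos': array([ 166.98788504, -470.9474935 ,  230.83278893]), 'tool_rot': array([-5.21981650e-04,  9.85519034e-01,  1.69564003e-01, -1.03588137e-04]), 'force': array([ 0.56504969, -0.13953099,  0.13077459]), 'torque': array([-0.00338744,  0.03059618, -0.0726965 ]), 'gripper_width': 85.58136155886523}
top [[460.25043504   0.         285.80122166]
 [  0.         460.25043504 211.62550869]
 [  0.           0.           1.        ]] [[-0.00454772 -0.99992413  0.01144797]
 [-0.9889636   0.00280193 -0.14813221]
 [ 0.14808889 -0.01199529 -0.98890131]] [ -3.99458957 538.86301821 780.0395651 ]
side [[536.69660165   0.         278.78299163]
 [  0.         536.69660165 215.10202539]
 [  0.           0.           1.        ]] [[-0.95428196 -0.29850774  0.01546175]
 [-0.16160712  0.47173469 -0.8668042 ]
 [ 0.25145392 -0.82967434 -0.49840888]] [522.57730309 141.06998788 775.57604646]
```

View pics/top0.png

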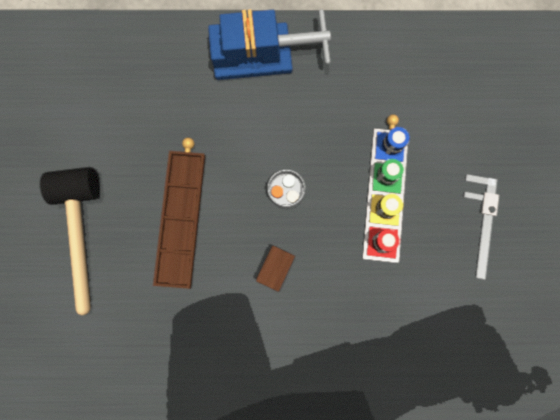

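View pics/side0.png

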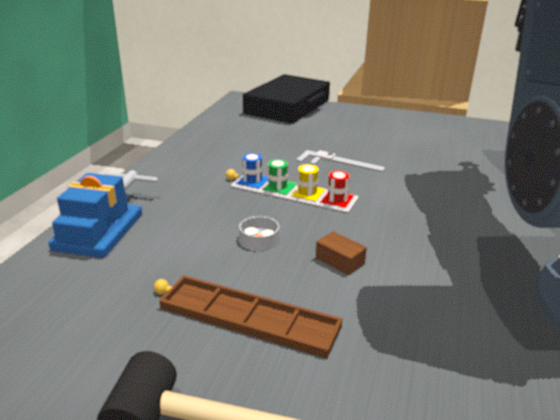

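```bash
cat > h.py <<'E'
import numpy as np,cv2
from workcell import arm,get_image,finder
def toworld(d,u,v,z):
    K,R,t=d["intrinsics"],np.array(d["R"]),np.array(d["t"])
    ray=R.T@(np.linalg.inv(K)@np.array([u,v,1.])); c=-R.T@t
    return c+ray*(z-c[2])/ray[2]
def cloud(d):
    K,R,t=d["intrinsics"],np.array(d["R"]),np.array(d["t"])
    z=d["z_map"].astype(float);v,u=np.mgrid[:z.shape[0],:z.shape[1]]
    P=np.stack([(u-K[0,2])/K[0,0]*z,(v-K[1,2])/K[1,1]*z,z],-1)
    return (P-t)@R
def topc(d,m,zmin,zmax):
    W=cloud(d);k=m&(d["z_map"]>0)&(W[...,2]>zmin)&(W[...,2]<zmax)
    return W[k]
E
python3 - <<'E'
from h import *
for n in ["top","side"]:
    d=get_image(n);W=cloud(d)
    print(n)
    for th in ["stack_red","stack_blue","stack_green","stack_yellow","pad_red","pad_blue","pad_green","pad_yellow","drying_rack","walnut_tray","inlay_tin","walnut_block"]:
        r=finder.trace(th,n)
        for q in r[:2]:
            m=q["mask"]; P=W[m&(d["z_map"]>0)]
            out=[round(q["conf"],2),q["extent"],int(m.sum())]
            if th.startswith("stack"):
                Q=P[(P[:,2]>54)]; 
                if len(Q)>5:
                    out+=[np.round(Q.mean(0),1),len(Q)]
                    c,r_=cv2.minEnclosingCircle(Q[:,:2].astype(np.float32));out+=[np.round(c,1),round(r_,1)]
                # white disc
                w=m&(d["color"].min(-1)>150)&(W[...,2]>54)
                if w.sum()>5:
                    v,u=np.nonzero(w);out+=["disc",np.round(toworld(d,u.mean(),v.mean(),60),1),int(w.sum())]
            else:
                rr=cv2.minAreaRect(P[:,:2].astype(np.float32));out+=[np.round(np.median(P,0),1),rr]
            print(th,*out)
E
```

```text
top
stack_red 0.96 [374.2, 228.3, 398.9, 255.5] 453 [ 485.1 -180.1   60. ] 371 [ 485.8 -180.2] 19.3 disc [ 486.1 -182.4   60. ] 136
stack_blue 0.84 [383.3, 127.8, 409.9, 156.0] 596 [ 669.6 -205.9   59.9] 382 [ 670.3 -206.7] 20.2 disc [ 670.7 -206.9   60. ] 136
stack_green 0.8 [374.5, 158.6, 403.0, 180.4] 524 [ 611.  -193.5   60. ] 386 [ 612.1 -194.1] 20.3 disc [ 612.  -195.7   60. ] 142
stack_yellow 0.83 [375.2, 194.7, 401.3, 222.5] 565 [ 548.4 -189.4   60. ] 397 [ 548.9 -190.2] 20.0 disc [ 549.7 -191.3   60. ] 154
stack_yellow 0.51 [373.7, 161.2, 403.5, 184.0] 485 [ 611.  -192.9   60. ] 364 [ 611.9 -193.4] 19.7 disc [ 611.9 -195.2   60. ] 138
pad_red 0.91 [365.7, 227.0, 398.7, 257.5] 307 [ 473.8 -166.8   10. ] ((486.6779479980469, -181.75958251953125), (51.68758010864258, 53.533485412597656), 84.6260757446289)
pad_green 0.86 [370.2, 162.9, 401.8, 194.0] 278 [ 591.2 -190.3   10. ] ((605.4794311523438, -196.08363342285156), (51.755210876464844, 50.85378646850586), 81.41756439208984)
pad_yellow 0.59 [374.0, 193.2, 397.9, 227.2] 398 [ 532.9 -174.7    9.8] ((547.5781860351562, -190.29052
[... 2075 characters left out ...]
3642578125)
walnut_tray 0.65 [153.7, 276.0, 340.6, 358.1] 7401 [526.8 188.9   6.6] ((552.6857299804688, 178.84564208984375), (89.02970123291016, 292.62591552734375), 85.278564453125)
inlay_tin 0.76 [236.1, 218.5, 277.7, 255.3] 1226 [585.9  -2.5  14.2] ((602.5582275390625, -16.75800323486328), (68.83743286132812, 113.70130157470703), 54.53944778442383)
inlay_tin 0.19 [319.6, 191.6, 352.7, 205.2] 202 [ 480.5 -165.    10. ] ((487.2801513671875, -181.35597229003906), (55.495689392089844, 53.563697814941406), 82.91285705566406)
walnut_block 0.98 [311.9, 233.0, 366.3, 274.5] 1515 [437.6  26.8  30.7] ((440.1031188964844, 14.473058700561523), (49.7523307800293, 72.64788055419922), 66.38787841796875)
```

```bash
python3 - <<'E'
from h import *
d=get_image("top");W=cloud(d)
m=(W[...,2]>12)&(W[...,2]<20)&(d["z_map"]>0)
v,u=np.mgrid[:420,:560]
m&=(u>145)&(u<215)&(v>148)&(v<295)
P=W[m][:,:2].astype(np.float32);print(len(P))
rr=cv2.minAreaRect(P);print(rr)
# template fit of rim structure
from scipy.optimize import minimize
def sd(p):
    c,s=np.cos(p[2]),np.sin(p[2]);q=(P-p[:2])@np.array([[c,-s],[s,c]])
    x,y=q.T
    f=np.full(len(x),1e9)
    for (cx,cy,hx,hy) in [(k,0,2.5,33) for k in(-122.5,-61,0,61,122.5)]+[(0,30.5,125,2.5),(0,-30.5,125,2.5)]:
        dd=np.hypot(np.maximum(abs(x-cx)-hx,0),np.maximum(abs(y-cy)-hy,0));f=np.minimum(f,dd)
    return np.minimum(f,6).mean()+1e-4*0
best=None
for a in np.radians([-9,-7,-5,-3,0,-12]):
    r=minimize(sd,[rr[0][0],rr[0][1],a],method="Nelder-Mead",options=dict(initial_simplex=[[rr[0][0],rr[0][1],a],[rr[0][0]+4,rr[0][1],a],[rr[0][0],rr[0][1]+4,a],[rr[0][0],rr[0][1],a+.05]]))
    print(r.x[:2],np.degrees(r.x[2]),r.fun)
    if best is None or r.fun<best.fun:best=r
x=best.x
for k in(-91.5,-30.5,30.5,91.5):print(k,x[:2]+k*np.array([np.cos(x[2]),np.sin(x[2])]))
# floor depth centroid check per compartment
F=(W[...,2]>2)&(W[...,2]<9)&(u>145)&(u<215)&(v>148)&(v<295)
n,l,st,c=cv2.connectedComponentsWithStats(F.astype(np.uint8),connectivity=4)
for i in range(1,n):
    if st[i,4]>100:
        q=W[l==i];rq=cv2.minAreaRect(q[:,:2].astype(np.float32));print(st[i,4],rq,q.mean(0))
print(repr(arm.read_state()["tool_rot"]))
E
```

```text
1306
((535.048095703125, 189.74166870117188), (67.26009368896484, 256.0906982421875), 85.13705444335938)
[531.94706438 189.79130756] -4.734929057275435 0.062106692128837376
[531.95358709 189.79074943] -4.7349452998375465 0.06210669059154586
[531.94847444 189.791176  ] -4.734940776988309 0.06210668374573559
[531.95073125 189.79099191] -4.734939339922221 0.0621066816245252
[531.94701124 189.79129722] -4.734937736561553 0.062106683829522745
[531.94837448 189.79119026] -4.734938817412802 0.06210668168482836
-91.5 [440.76299926 197.34397373]
-30.5 [501.55482058 192.30865252]
30.5 [562.34664191 187.27333131]
91.5 [623.13846324 182.2380101 ]
814 ((624.9727783203125, 183.69139099121094), (54.45840072631836, 55.24044418334961), 84.83491516113281) [625.04345837 183.98877891   5.15779488]
859 ((563.3226318359375, 189.04693603515625), (55.08291244506836, 55.570030212402344), 85.18376159667969) [563.37629802 189.01292497   5.22500466]
887 ((502.0042724609375, 194.02020263671875), (54.65317916870117, 56.12009048461914), 85.47486877441406) [501.92463632 194.3584333    5.14188178]
911 ((440.5387268066406, 199.01182556152344), (54.66551971435547, 56.27306365966797), 84.95211029052734) [440.52317294 199.20926144   5.09831915]
array([-1.67536255e-05,  9.85520096e-01,  1.69558660e-01,  1.67987997e-05])
```

play_rows(
  commands=[
    {"tx": 0.25,"ty": -0.1,"tz": 0,"wz": 0.05,"hand": 0},
    {"tx": 0.5,"ty": -0.2,"tz": 0,"wz": 0.1,"hand": 0},
    {"tx": 0.75,"ty": -0.3,"tz": 0,"wz": 0.15,"hand": 0},
    {"tx": 1,"ty": -0.42,"tz": 0,"wz": 0.208,"hand": 0},
    {"tx": 1,"ty": -0.42,"tz": 0,"wz": 0.208,"hand": 0},
  ],
  force=60,
)

```text
validation failed for argument at $.co...
```

```bash
cat > go.py <<'E'
import sys
from h import *
from scipy.spatial.transform import Rotation as Rn
def to(x,y,z,yaw=-5.5):
    s=arm.read_state();w,a,b,c=s["tool_rot"];R=Rn.from_quat([a,b,c,w])
    e=R.inv().apply(np.array([x,y,z])-s["tcp_pos"])/120
    g=Rn.from_euler("z",yaw,degrees=True)*Rn.from_quat([1,0,0,0])
    r=(R.inv()*g).as_rotvec(degrees=True)/120
    print("t",s["time_s"],"tcp",s["tcp_pos"].round(1),"grip",round(s["gripper_width"],1),"F",s["force"].round(1),"shift",e.round(3),"turn",r.round(3))
to(*map(float,sys.argv[1:]))
E
python3 go.py 486 -181 120
```

```text
t 1.45 tcp [ 167.1 -471.2  231.3] grip 85.3 F [-0.8  0.9  0. ] shift [ 3.313 -1.391  0.928] turn [-0.    -0.     0.209]
```

play_rows(
  commands=[
    {"tx": 0.25,"ty": -0.1,"tz": 0,"wx": 0,"wy": 0,"wz": 0.05,"hand": 0},
    {"tx": 0.5,"ty": -0.2,"tz": 0,"wx": 0,"wy": 0,"wz": 0.1,"hand": 0},
    {"tx": 0.75,"ty": -0.3,"tz": 0,"wx": 0,"wy": 0,"wz": 0.15,"hand": 0},
    {"tx": 1,"ty": -0.42,"tz": 0,"wx": 0,"wy": 0,"wz": 0.208,"hand": 0},
    {"tx": 1,"ty": -0.42,"tz": 0,"wx": 0,"wy": 0,"wz": 0.208,"hand": 0},
  ],
  force=60,
)

```text
time_s: 1.87
tcp_pos: [266.0, -380.7, 231.5]
tool_rot: [-0.0, 0.999, -0.052, 0.0]
force: [-0.7, -1.0, -0.8]
gripper_width: 85.3
```

```bash
python3 go.py 486 -181 120
```

```text
t 1.8667 tcp [ 266.  -380.7  231.5] grip 85.3 F [-0.7 -1.  -0.8] shift [ 1.651 -1.844  0.932] turn [-0.    -0.    -0.003]
```

play_rows(
  commands=[
    {"tx": 0.22,"ty": -0.25,"tz": 0,"wx": 0,"wy": 0,"wz": 0,"hand": 0},
    {"tx": 0.45,"ty": -0.5,"tz": 0,"wx": 0,"wy": 0,"wz": 0,"hand": 0},
    {"tx": 0.67,"ty": -0.75,"tz": 0.1,"wx": 0,"wy": 0,"wz": 0,"hand": 0},
    {"tx": 0.9,"ty": -1,"tz": 0.2,"wx": 0,"wy": 0,"wz": 0,"hand": 0},
    {"tx": 0.9,"ty": -1,"tz": 0.2,"wx": 0,"wy": 0,"wz": 0,"hand": 0},
  ],
)

```text
time_s: 2.28
tcp_pos: [385.3, -270.1, 205.5]
tool_rot: [-0.001, 0.999, -0.045, -0.0]
force: [-0.9, -0.6, -0.3]
gripper_width: 85.4
```

play_rows(
  commands=[
    {"tx": 0.22,"ty": -0.25,"tz": 0.2,"wx": 0,"wy": 0,"wz": 0,"hand": 0},
    {"tx": 0.45,"ty": -0.5,"tz": 0.4,"wx": 0,"wy": 0,"wz": 0,"hand": 0},
    {"tx": 0.6,"ty": -0.7,"tz": 0.55,"wx": 0,"wy": 0,"wz": 0,"hand": 0},
    {"tx": 0.73,"ty": -0.83,"tz": 0.7,"wx": 0,"wy": 0,"wz": 0,"hand": 0},
    {"tx": 0.73,"ty": -0.83,"tz": 0.7,"wx": 0,"wy": 0,"wz": 0,"hand": 0},
    {"tx": 0.73,"ty": -0.83,"tz": 0.7,"wx": 0,"wy": 0,"wz": 0,"hand": 0},
  ],
)

```text
time_s: 2.78
tcp_pos: [478.7, -182.6, 122.2]
tool_rot: [-0.0, 0.999, -0.046, -0.001]
force: [-0.0, -0.8, -0.5]
gripper_width: 85.6
```

```bash
python3 go.py 486 -181 27
```

```text
t 2.7833 tcp [ 478.7 -182.6  122.2] grip 85.6 F [-0.  -0.8 -0.5] shift [ 0.061 -0.018  0.793] turn [-0.     0.001  0.002]
```

play_rows(
  commands=[
    {"tx": 0.06,"ty": -0.02,"tz": 0,"wx": 0,"wy": 0,"wz": 0,"hand": 0},
    {"tx": 0.06,"ty": -0.02,"tz": 0.2,"wx": 0,"wy": 0,"wz": 0,"hand": 0},
    {"tx": 0.06,"ty": -0.02,"tz": 0.4,"wx": 0,"wy": 0,"wz": 0,"hand": 0},
    {"tx": 0.06,"ty": -0.02,"tz": 0.6,"wx": 0,"wy": 0,"wz": 0,"hand": 0},
    {"tx": 0.06,"ty": -0.02,"tz": 0.79,"wx": 0,"wy": 0,"wz": 0,"hand": 0},
    {"tx": 0.06,"ty": -0.02,"tz": 0.79,"wx": 0,"wy": 0,"wz": 0,"hand": 0},
  ],
)

```text
time_s: 3.28
tcp_pos: [484.3, -182.1, 25.9]
tool_rot: [-0.001, 0.999, -0.048, -0.002]
force: [-0.8, 0.4, -0.7]
gripper_width: 85.3
```

```bash
python3 go.py 486 -181 27;python3 - <<'E'
from h import *
for n in["top","side"]:
    d=get_image(n);cv2.imwrite(f"pics/{n}1.png",cv2.resize(d["color"][100:300,200:450,::-1],None,fx=3,fy=3))
E
```

```text
t 3.2833 tcp [ 484.3 -182.1   25.9] grip 85.3 F [-0.8  0.4 -0.7] shift [ 0.013 -0.011 -0.009] turn [-0.     0.002 -0.   ]
```

View pics/side1.png

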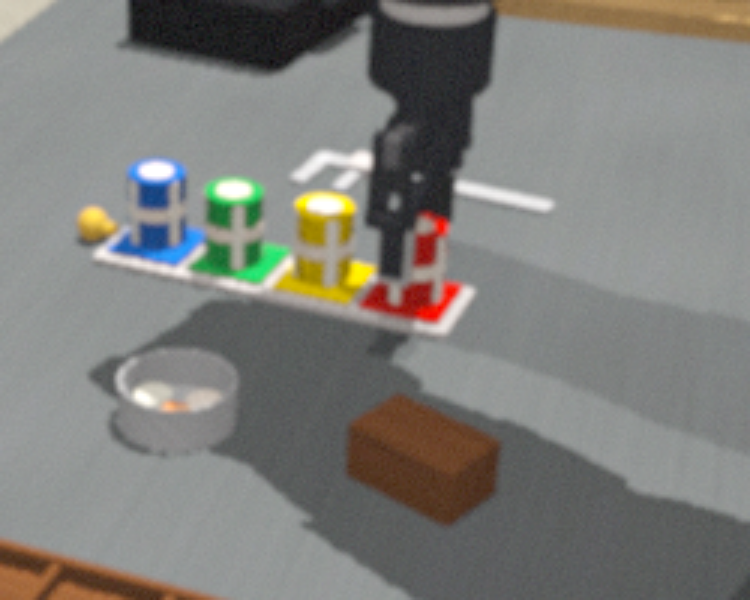

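The side picture shows the open fingers straddling the red stack (crop px ~(400,240)) and clear of the yellow one. I'll close now.

play_rows(
  commands=[
    {"tx": 0.01,"ty": -0.01,"tz": 0,"wx": 0,"wy": 0,"wz": 0,"hand": 0.3},
    {"tx": 0.01,"ty": -0.01,"tz": 0,"wx": 0,"wy": 0,"wz": 0,"hand": 0.5},
    {"tx": 0.01,"ty": -0.01,"tz": 0,"wx": 0,"wy": 0,"wz": 0,"hand": 1},
    {"tx": 0.01,"ty": -0.01,"tz": 0,"wx": 0,"wy": 0,"wz": 0,"hand": 1},
    {"tx": 0.01,"ty": -0.01,"tz": 0,"wx": 0,"wy": 0,"wz": 0,"hand": 1},
    {"tx": 0.01,"ty": -0.01,"tz": 0,"wx": 0,"wy": 0,"wz": 0,"hand": 1},
    {"tx": 0.01,"ty": -0.01,"tz": 0,"wx": 0,"wy": 0,"wz": 0,"hand": 1},
    {"tx": 0.01,"ty": -0.01,"tz": 0,"wx": 0,"wy": 0,"wz": 0,"hand": 1},
  ],
  force=60,
)

```text
time_s: 4.05
tcp_pos: [488.3, -181.0, 29.7]
tool_rot: [0.0, 0.999, -0.047, 0.001]
force: [-3.0, -0.1, 13.5]
gripper_width: 37.6
```

```bash
python3 go.py 486 -181 95
```

```text
t 4.05 tcp [ 488.3 -181.    29.7] grip 37.6 F [-3.  -0.1 13.5] shift [-0.018  0.002 -0.544] turn [ 0.    -0.001  0.001]
```

play_rows(
  commands=[
    {"tx": 0,"ty": 0,"tz": -0.08,"wx": 0,"wy": 0,"wz": 0,"hand": 1},
    {"tx": 0,"ty": 0,"tz": -0.2,"wx": 0,"wy": 0,"wz": 0,"hand": 1},
    {"tx": 0,"ty": 0,"tz": -0.4,"wx": 0,"wy": 0,"wz": 0,"hand": 1},
    {"tx": 0,"ty": 0,"tz": -0.6,"wx": 0,"wy": 0,"wz": 0,"hand": 1},
    {"tx": 0,"ty": 0,"tz": -0.6,"wx": 0,"wy": 0,"wz": 0,"hand": 1},
    {"tx": 0,"ty": 0,"tz": -0.6,"wx": 0,"wy": 0,"wz": 0,"hand": 1},
  ],
)

```text
time_s: 4.55
tcp_pos: [488.5, -181.0, 102.1]
tool_rot: [0.0, 0.999, -0.047, 0.001]
force: [0.0, -0.6, -1.9]
gripper_width: 37.4
```

```bash
python3 go.py 624 183 95;python3 - <<'E'
from h import *
for n in["side"]:
    d=get_image(n);cv2.imwrite(f"pics/{n}2.png",cv2.resize(d["color"][100:300,200:450,::-1],None,fx=3,fy=3))
    W=cloud(d)
    for q in finder.trace("stack_red",n)[:1]:
        P=W[q["mask"]&(d["z_map"]>0)];print(q["conf"],np.percentile(P,[2,50,98],axis=0).round(1))
E
```

```text
t 4.55 tcp [ 488.5 -181.   102.1] grip 37.4 F [ 0.  -0.6 -1.9] shift [ 0.837 -3.127  0.059] turn [ 0.    -0.001  0.001]
0.81 [[ 467.9 -185.8   85.5]
 [ 476.9 -165.8  104.3]
 [ 499.6 -158.8  133.6]]
```

View pics/side2.png

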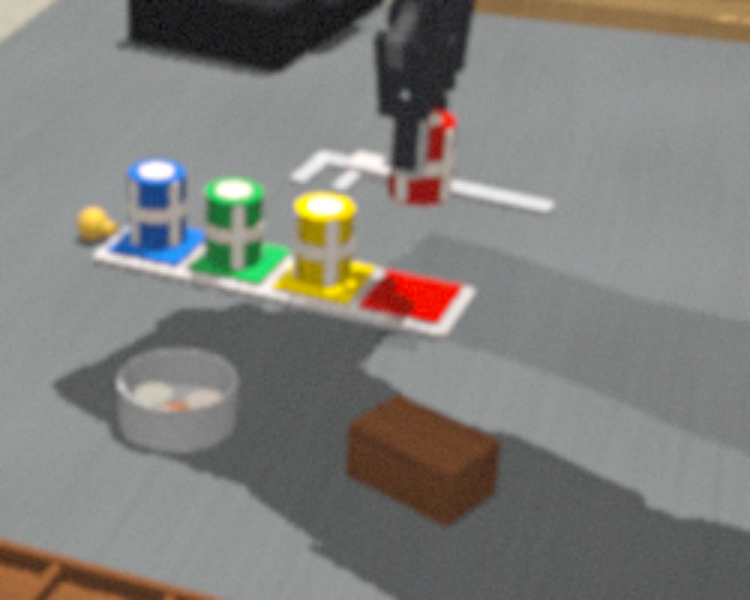

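The side picture shows red held upright and clear of its pad; its underside is at about z 83. I'll carry it to the tray.

play_rows(
  commands=[
    {"tx": 0.03,"ty": -0.1,"tz": 0,"wx": 0,"wy": 0,"wz": 0,"hand": 1},
    {"tx": 0.06,"ty": -0.25,"tz": 0,"wx": 0,"wy": 0,"wz": 0,"hand": 1},
    {"tx": 0.12,"ty": -0.45,"tz": 0,"wx": 0,"wy": 0,"wz": 0,"hand": 1},
    {"tx": 0.18,"ty": -0.7,"tz": 0,"wx": 0,"wy": 0,"wz": 0,"hand": 1},
    {"tx": 0.26,"ty": -1,"tz": 0,"wx": 0,"wy": 0,"wz": 0,"hand": 1},
  ],
)

```text
time_s: 5.07
tcp_pos: [529.5, -63.1, 99.6]
tool_rot: [0.0, 0.999, -0.048, -0.001]
force: [0.6, -0.2, -1.5]
gripper_width: 37.6
```

play_rows(
  commands=[
    {"tx": 0.07,"ty": -0.25,"tz": 0,"wx": 0,"wy": 0,"wz": 0,"hand": 1},
    {"tx": 0.14,"ty": -0.5,"tz": 0,"wx": 0,"wy": 0,"wz": 0,"hand": 1},
    {"tx": 0.21,"ty": -0.75,"tz": 0,"wx": 0,"wy": 0,"wz": 0,"hand": 1},
    {"tx": 0.28,"ty": -1,"tz": 0,"wx": 0,"wy": 0,"wz": 0,"hand": 1},
  ],
)

```text
time_s: 5.4
tcp_pos: [567.1, -11.4, 99.8]
tool_rot: [-0.015, 1.0, -0.018, -0.001]
force: [0.4, -0.2, -1.5]
gripper_width: 37.8
```

play_rows(
  commands=[
    {"tx": 0.07,"ty": -0.25,"tz": 0,"wx": 0,"wy": 0,"wz": 0,"hand": 1},
    {"tx": 0.14,"ty": -0.5,"tz": 0,"wx": 0,"wy": 0,"wz": 0,"hand": 1},
    {"tx": 0.2,"ty": -0.7,"tz": 0,"wx": 0,"wy": 0,"wz": 0,"hand": 1},
    {"tx": 0.28,"ty": -0.9,"tz": 0,"wx": 0,"wy": 0,"wz": 0,"hand": 1},
    {"tx": 0.3,"ty": -1,"tz": 0,"wx": 0,"wy": 0,"wz": 0,"hand": 1},
    {"tx": 0.3,"ty": -1,"tz": 0,"wx": 0,"wy": 0,"wz": 0,"hand": 1},
    {"tx": 0.3,"ty": -1,"tz": 0,"wx": 0,"wy": 0,"wz": 0,"hand": 1},
  ],
)

```text
time_s: 5.98
tcp_pos: [608.9, 38.3, 103.8]
tool_rot: [-0.032, 0.999, 0.015, -0.002]
force: [0.1, 0.1, -1.4]
gripper_width: 37.8
```

```bash
python3 go.py 625.5 183 26
```

```text
t 5.9833 tcp [608.9  38.3 103.8] grip 37.8 F [ 0.1  0.1 -1.4] shift [ 0.177 -1.158  0.723] turn [-0.03   0.003  0.06 ]
```

```bash
python3 - <<'E'
from h import *
s=arm.read_state();print(s["joint_positions"].round(3),s["dq"].round(3),s["tcp_pos"])
E
```

```text
[0.03  0.49  0.034 1.117 0.063 3.141] [ 0.016  0.015  0.028  0.015  0.007 -0.002] [608.93939216  38.25943506 103.77986147]
```

play_rows(
  commands=[
    {"tx": 0,"ty": 0,"tz": 0,"wx": 0,"wy": 0,"wz": -0.05,"hand": 1},
    {"tx": 0,"ty": 0,"tz": 0,"wx": 0,"wy": 0,"wz": -0.1,"hand": 1},
  ],
)

```text
time_s: 6.15
tcp_pos: [608.6, 38.1, 103.9]
tool_rot: [-0.032, 0.992, 0.122, 0.002]
force: [-0.6, -0.6, -0.6]
gripper_width: 37.6
```

```bash
python3 go.py 625.5 183 102 174.5
```

```text
t 6.15 tcp [608.6  38.1 103.9] grip 37.6 F [-0.6 -0.6 -0.6] shift [ 0.429 -1.134  0.092] turn [ 0.    -0.043 -1.337]
```

play_rows(
  commands=[
    {"tx": 0,"ty": 0,"tz": 0,"wx": 0,"wy": 0,"wz": -0.055,"hand": 1},
    {"tx": 0,"ty": 0,"tz": 0,"wx": 0,"wy": 0,"wz": -0.11,"hand": 1},
    {"tx": 0,"ty": 0,"tz": 0,"wx": 0,"wy": 0,"wz": -0.165,"hand": 1},
    {"tx": 0,"ty": 0,"tz": 0,"wx": 0,"wy": 0,"wz": -0.22,"hand": 1},
    {"tx": 0,"ty": 0,"tz": 0,"wx": 0,"wy": 0,"wz": -0.275,"hand": 1},
    {"tx": 0,"ty": 0,"tz": 0,"wx": 0,"wy": 0,"wz": -0.33,"hand": 1},
    {"tx": 0,"ty": 0,"tz": 0,"wx": 0,"wy": 0,"wz": -0.385,"hand": 1},
    {"tx": 0,"ty": 0,"tz": 0,"wx": 0,"wy": 0,"wz": -0.44,"hand": 1},
  ],
)

```text
time_s: 6.82
tcp_pos: [608.4, 38.0, 104.0]
tool_rot: [-0.028, 0.834, 0.551, 0.016]
force: [0.1, -0.3, -1.6]
gripper_width: 37.2
```

play_rows(
  commands=[
    {"tx": 0,"ty": 0,"tz": 0,"wx": 0,"wy": 0,"wz": -0.055,"hand": 1},
    {"tx": 0,"ty": 0,"tz": 0,"wx": 0,"wy": 0,"wz": -0.11,"hand": 1},
    {"tx": 0,"ty": 0,"tz": 0,"wx": 0,"wy": 0,"wz": -0.165,"hand": 1},
    {"tx": 0,"ty": 0,"tz": 0,"wx": 0,"wy": 0,"wz": -0.22,"hand": 1},
    {"tx": 0,"ty": 0,"tz": 0,"wx": 0,"wy": 0,"wz": -0.275,"hand": 1},
    {"tx": 0,"ty": 0,"tz": 0,"wx": 0,"wy": 0,"wz": -0.33,"hand": 1},
    {"tx": 0,"ty": 0,"tz": 0,"wx": 0,"wy": 0,"wz": -0.385,"hand": 1},
    {"tx": 0,"ty": 0,"tz": 0,"wx": 0,"wy": 0,"wz": -0.44,"hand": 1},
  ],
)

```text
time_s: 7.48
tcp_pos: [608.4, 38.0, 104.0]
tool_rot: [-0.018, 0.502, 0.864, 0.026]
force: [-0.6, 0.5, -2.2]
gripper_width: 37.6
```

```bash
python3 go.py 625.5 183 102 174.5
```

```text
t 7.4833 tcp [608.4  38.  104. ] grip 37.6 F [-0.6  0.5 -2.2] shift [0.976 0.72  0.092] turn [ 0.025 -0.019 -0.457]
```

play_rows(
  commands=[
    {"tx": 0.1,"ty": 0.07,"tz": 0,"wx": 0.003,"wy": -0.002,"wz": -0.057,"hand": 1},
    {"tx": 0.2,"ty": 0.14,"tz": 0,"wx": 0.006,"wy": -0.005,"wz": -0.114,"hand": 1},
    {"tx": 0.3,"ty": 0.22,"tz": 0,"wx": 0.009,"wy": -0.007,"wz": -0.171,"hand": 1},
    {"tx": 0.4,"ty": 0.3,"tz": 0,"wx": 0.013,"wy": -0.01,"wz": -0.228,"hand": 1},
    {"tx": 0.5,"ty": 0.38,"tz": 0,"wx": 0.016,"wy": -0.012,"wz": -0.285,"hand": 1},
    {"tx": 0.6,"ty": 0.45,"tz": 0,"wx": 0.019,"wy": -0.014,"wz": -0.342,"hand": 1},
    {"tx": 0.7,"ty": 0.53,"tz": 0,"wx": 0.022,"wy": -0.017,"wz": -0.4,"hand": 1},
    {"tx": 0.8,"ty": 0.6,"tz": 0,"wx": 0.025,"wy": -0.019,"wz": -0.457,"hand": 1},
  ],
)

```text
time_s: 8.15
tcp_pos: [624.3, 157.5, 111.5]
tool_rot: [0.0, 0.048, 0.999, -0.0]
force: [0.2, 0.1, -1.3]
gripper_width: 37.7
```

```bash
python3 go.py 625.5 183 102 174.5
```

```text
t 8.15 tcp [624.3 157.5 111.5] grip 37.7 F [ 0.2  0.1 -1.3] shift [0.01  0.212 0.079] turn [-0.  0.  0.]
```

play_rows(
  commands=[
    {"tx": 0.02,"ty": 0.1,"tz": 0.05,"wx": 0,"wy": 0,"wz": 0,"hand": 1},
    {"tx": 0.04,"ty": 0.21,"tz": 0.15,"wx": 0,"wy": 0,"wz": 0,"hand": 1},
    {"tx": 0.04,"ty": 0.21,"tz": 0.3,"wx": 0,"wy": 0,"wz": 0,"hand": 1},
    {"tx": 0.04,"ty": 0.21,"tz": 0.45,"wx": 0,"wy": 0,"wz": 0,"hand": 1},
    {"tx": 0.04,"ty": 0.21,"tz": 0.45,"wx": 0,"wy": 0,"wz": 0,"hand": 1},
    {"tx": 0.04,"ty": 0.21,"tz": 0.45,"wx": 0,"wy": 0,"wz": 0,"hand": 1},
  ],
)

```text
time_s: 8.65
tcp_pos: [621.0, 182.4, 56.2]
tool_rot: [-0.001, 0.052, 0.999, -0.0]
force: [-0.9, 0.7, -1.0]
gripper_width: 37.5
```

```bash
python3 go.py 622 183 26 174.5; python3 - <<'E'
from h import *
for n in["top","side"]:
    d=get_image(n);c=d["color"][60:220,100:300] if n=="top" else d["color"][200:400,100:400]
    cv2.imwrite(f"pics/{n}3.png",cv2.resize(c[:,:,::-1],None,fx=2.5,fy=2.5))
    W=cloud(d)
    for q in finder.trace("stack_red",n)[:1]:
        P=W[q["mask"]&(d["z_map"]>0)];print(n,q["conf"],len(P),np.percentile(P,[2,50,98],axis=0).round(1))
E
```

```text
t 8.65 tcp [621.  182.4  56.2] grip 37.5 F [-0.9  0.7 -1. ] shift [-0.009  0.006  0.251] turn [-0.    -0.001 -0.004]
top 0.65 909 [[ 453.8 -230.4    2.9]
 [ 567.6 -176.4    6.3]
 [ 722.1 -149.8   21.3]]
side 0.93 677 [[606.7 168.   40.1]
 [613.3 193.1  66.7]
 [635.6 202.3  89.9]]
```

View pics/side3.png

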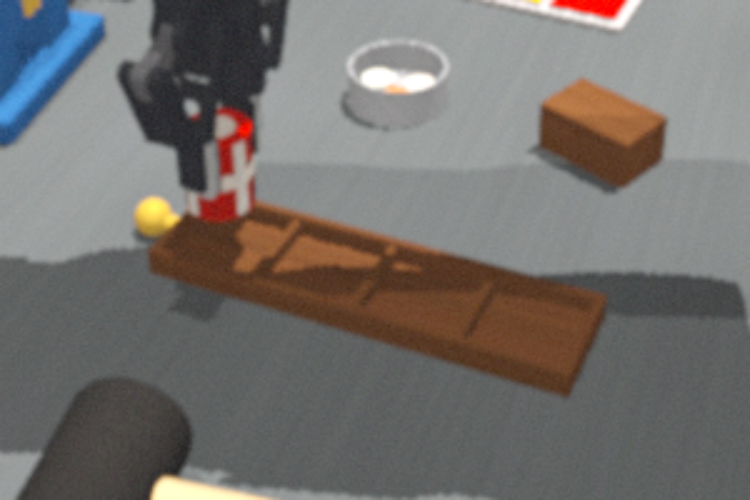

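View pics/top3.png

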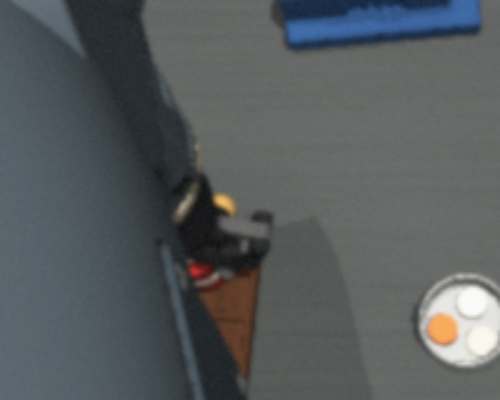

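Side view: red sits above the tray's knob-end compartment, centred at about (625.5, 183) with its underside at about z 37. I'll lower it gently.

play_rows(
  commands=[
    {"tx": 0.01,"ty": 0.01,"tz": 0.08,"wx": 0,"wy": 0,"wz": 0,"hand": 1},
    {"tx": 0.01,"ty": 0.01,"tz": 0.16,"wx": 0,"wy": 0,"wz": 0,"hand": 1},
    {"tx": 0.01,"ty": 0.01,"tz": 0.21,"wx": 0,"wy": 0,"wz": 0,"hand": 1},
    {"tx": 0.01,"ty": 0.01,"tz": 0.24,"wx": 0,"wy": 0,"wz": 0,"hand": 1},
    {"tx": 0.01,"ty": 0.01,"tz": 0.25,"wx": 0,"wy": 0,"wz": 0,"hand": 1},
    {"tx": 0.01,"ty": 0.01,"tz": 0.26,"wx": 0,"wy": 0,"wz": 0,"hand": 1},
    {"tx": 0.01,"ty": 0.01,"tz": 0.26,"wx": 0,"wy": 0,"wz": 0,"hand": 1},
    {"tx": 0.01,"ty": 0.01,"tz": 0.26,"wx": 0,"wy": 0,"wz": 0,"hand": 1},
  ],
)

```text
time_s: 9.52
tcp_pos: [621.3, 184.2, 26.6]
tool_rot: [0.0, 0.05, 0.999, 0.0]
force: [-0.3, 0.1, -1.7]
gripper_width: 37.4
```

play_rows(
  commands=[
    {"tx": 0,"ty": 0,"tz": 0.01,"wx": 0,"wy": 0,"wz": 0,"hand": 1},
    {"tx": 0,"ty": 0,"tz": 0.02,"wx": 0,"wy": 0,"wz": 0,"hand": 1},
    {"tx": 0,"ty": 0,"tz": 0.02,"wx": 0,"wy": 0,"wz": 0,"hand": 1},
    {"tx": 0,"ty": 0,"tz": 0.02,"wx": 0,"wy": 0,"wz": 0,"hand": 1},
  ],
)

```text
time_s: 9.85
tcp_pos: [621.6, 184.3, 24.7]
tool_rot: [0.001, 0.05, 0.999, 0.0]
force: [-2.4, 0.1, 6.9]
gripper_width: 37.3
```

play_rows(
  commands=[
    {"tx": 0,"ty": 0,"tz": 0,"wx": 0,"wy": 0,"wz": 0,"hand": 0.4},
    {"tx": 0,"ty": 0,"tz": 0,"wx": 0,"wy": 0,"wz": 0,"hand": 0.2},
    {"tx": 0,"ty": 0,"tz": 0,"wx": 0,"wy": 0,"wz": 0,"hand": 0},
    {"tx": 0,"ty": 0,"tz": 0,"wx": 0,"wy": 0,"wz": 0,"hand": 0},
    {"tx": 0,"ty": 0,"tz": 0,"wx": 0,"wy": 0,"wz": 0,"hand": 0},
    {"tx": 0,"ty": 0,"tz": 0,"wx": 0,"wy": 0,"wz": 0,"hand": 0},
  ],
)

```text
time_s: 10.35
tcp_pos: [621.2, 184.2, 23.9]
tool_rot: [0.0, 0.05, 0.999, 0.0]
force: [-0.5, 0.6, 0.3]
gripper_width: 85.1
```

play_rows(
  commands=[
    {"tx": 0,"ty": 0,"tz": -0.1,"wx": 0,"wy": 0,"wz": 0,"hand": 0},
    {"tx": 0,"ty": 0,"tz": -0.3,"wx": 0,"wy": 0,"wz": 0,"hand": 0},
    {"tx": 0,"ty": 0,"tz": -0.5,"wx": 0,"wy": 0,"wz": 0,"hand": 0},
    {"tx": 0,"ty": -0.1,"tz": -0.7,"wx": 0,"wy": 0,"wz": 0,"hand": 0},
    {"tx": 0,"ty": -0.3,"tz": -0.9,"wx": 0,"wy": 0,"wz": 0,"hand": 0},
    {"tx": 0.1,"ty": -0.6,"tz": -0.9,"wx": 0,"wy": 0,"wz": 0,"hand": 0},
    {"tx": 0.2,"ty": -0.9,"tz": -0.9,"wx": 0,"wy": 0,"wz": 0,"hand": 0},
    {"tx": 0.2,"ty": -1,"tz": -0.9,"wx": 0,"wy": 0,"wz": 0,"hand": 0},
  ],
)

```text
time_s: 11.02
tcp_pos: [583.2, 63.7, 132.4]
tool_rot: [0.0, 0.051, 0.999, -0.0]
force: [-1.1, -1.2, -0.1]
gripper_width: 85.3
```

```bash
cat > chk.py <<'E'
import sys
from h import *
c=sys.argv[1]
for n in["top","side"]:
    d=get_image(n);W=cloud(d)
    cv2.imwrite(f"pics/{n}_{c}.png",d["color"][:,:,::-1])
    q=finder.trace("stack_"+c,n)
    if not q: print(n,"none");continue
    m=q[0]["mask"];P=W[m&(d["z_map"]>0)];T=P[P[:,2]>45]
    k=m&(d["color"].min(-1)>140)&(W[...,2]>48)
    v,u=np.nonzero(k)
    print(n,q[0]["conf"],"z",np.percentile(P[:,2],[2,98]).round(1),"circ",cv2.minEnclosingCircle(T[:,:2].astype(np.float32)) if len(T) else None,"disc",toworld(d,u.mean(),v.mean(),np.median(T[:,2])).round(1) if len(u) else None)
E
python3 chk.py red; python3 go.py 549.5 -191 110 174.5
```

```text
top 0.45 z [ 6.8 12.7] circ None disc None
side 0.71 z [ 8.2 56.7] circ ((624.2674560546875, 185.11997985839844), 20.601163864135742) disc [624.5 185.   54.9]
t 11.2167 tcp [585.4  67.2 132. ] grip 85.3 F [0.4 0.4 0.2] shift [ 0.081 -2.171  0.182] turn [ 0.     0.    -0.002]
```

play_rows(
  commands=[
    {"tx": 0.01,"ty": -0.25,"tz": 0,"wx": 0,"wy": 0,"wz": 0,"hand": 0},
    {"tx": 0.02,"ty": -0.5,"tz": 0.03,"wx": 0,"wy": 0,"wz": 0,"hand": 0},
    {"tx": 0.03,"ty": -0.75,"tz": 0.07,"wx": 0,"wy": 0,"wz": 0,"hand": 0},
    {"tx": 0.04,"ty": -1,"tz": 0.1,"wx": 0,"wy": 0,"wz": 0,"hand": 0},
  ],
)

```text
time_s: 11.55
tcp_pos: [568.7, -51.7, 119.4]
tool_rot: [0.0, 0.049, 0.999, 0.0]
force: [-0.2, -0.1, 0.1]
gripper_width: 85.2
```

play_rows(
  commands=[
    {"tx": 0.01,"ty": -0.25,"tz": 0,"wx": 0,"wy": 0,"wz": 0,"hand": 0},
    {"tx": 0.02,"ty": -0.5,"tz": 0,"wx": 0,"wy": 0,"wz": 0,"hand": 0},
    {"tx": 0.03,"ty": -0.75,"tz": 0,"wx": 0,"wy": 0,"wz": 0,"hand": 0},
    {"tx": 0.04,"ty": -1,"tz": 0,"wx": 0,"wy": 0,"wz": 0,"hand": 0},
    {"tx": 0.04,"ty": -1.0,"tz": 0,"wx": 0,"wy": 0,"wz": 0,"hand": 0},
    {"tx": 0.04,"ty": -1.0,"tz": 0,"wx": 0,"wy": 0,"wz": 0,"hand": 0},
  ],
)

```text
time_s: 12.05
tcp_pos: [552.0, -171.1, 119.4]
tool_rot: [0.0, 0.051, 0.999, 0.0]
force: [0.3, -0.2, -0.3]
gripper_width: 85.2
```

```bash
python3 go.py 549.5 -191 26 174.5
```

```text
t 12.05 tcp [ 552.  -171.1  119.4] grip 85.2 F [ 0.3 -0.2 -0.3] shift [ 0.004 -0.168  0.778] turn [ 0.     0.    -0.003]
```

play_rows(
  commands=[
    {"tx": 0,"ty": -0.1,"tz": 0.1,"wx": 0,"wy": 0,"wz": 0,"hand": 0},
    {"tx": 0,"ty": -0.17,"tz": 0.2,"wx": 0,"wy": 0,"wz": 0,"hand": 0},
    {"tx": 0,"ty": -0.17,"tz": 0.3,"wx": 0,"wy": 0,"wz": 0,"hand": 0},
    {"tx": 0,"ty": -0.17,"tz": 0.45,"wx": 0,"wy": 0,"wz": 0,"hand": 0},
    {"tx": 0,"ty": -0.17,"tz": 0.62,"wx": 0,"wy": 0,"wz": 0,"hand": 0},
    {"tx": 0,"ty": -0.17,"tz": 0.77,"wx": 0,"wy": 0,"wz": 0,"hand": 0},
    {"tx": 0,"ty": -0.17,"tz": 0.77,"wx": 0,"wy": 0,"wz": 0,"hand": 0},
    {"tx": 0,"ty": -0.17,"tz": 0.77,"wx": 0,"wy": 0,"wz": 0,"hand": 0},
  ],
)

```text
time_s: 12.72
tcp_pos: [549.6, -189.4, 26.9]
tool_rot: [-0.001, 0.049, 0.999, 0.001]
force: [-0.2, 0.0, 1.1]
gripper_width: 85.6
```

play_rows(
  commands=[
    {"tx": 0,"ty": 0,"tz": 0,"wx": 0,"wy": 0,"wz": 0,"hand": 0.3},
    {"tx": 0,"ty": 0,"tz": 0,"wx": 0,"wy": 0,"wz": 0,"hand": 0.5},
    {"tx": 0,"ty": 0,"tz": 0,"wx": 0,"wy": 0,"wz": 0,"hand": 1},
    {"tx": 0,"ty": 0,"tz": 0,"wx": 0,"wy": 0,"wz": 0,"hand": 1},
    {"tx": 0,"ty": 0,"tz": 0,"wx": 0,"wy": 0,"wz": 0,"hand": 1},
    {"tx": 0,"ty": 0,"tz": 0,"wx": 0,"wy": 0,"wz": 0,"hand": 1},
    {"tx": 0,"ty": 0,"tz": 0,"wx": 0,"wy": 0,"wz": 0,"hand": 1},
    {"tx": 0,"ty": 0,"tz": 0,"wx": 0,"wy": 0,"wz": 0,"hand": 1},
  ],
)

```text
time_s: 13.38
tcp_pos: [550.2, -191.1, 28.5]
tool_rot: [0.001, 0.05, 0.999, 0.0]
force: [-2.1, 0.1, 9.7]
gripper_width: 37.8
```

play_rows(
  commands=[
    {"tx": 0,"ty": 0,"tz": -0.08,"wx": 0,"wy": 0,"wz": 0,"hand": 1},
    {"tx": 0,"ty": 0,"tz": -0.2,"wx": 0,"wy": 0,"wz": 0,"hand": 1},
    {"tx": 0,"ty": 0,"tz": -0.4,"wx": 0,"wy": 0,"wz": 0,"hand": 1},
    {"tx": 0,"ty": 0,"tz": -0.6,"wx": 0,"wy": 0,"wz": 0,"hand": 1},
    {"tx": 0,"ty": 0,"tz": -0.65,"wx": 0,"wy": 0,"wz": 0,"hand": 1},
    {"tx": 0,"ty": 0,"tz": -0.65,"wx": 0,"wy": 0,"wz": 0,"hand": 1},
  ],
)

```text
time_s: 13.88
tcp_pos: [550.8, -191.4, 107.8]
tool_rot: [0.002, 0.05, 0.999, -0.0]
force: [0.9, -0.3, -1.4]
gripper_width: 37.5
```

```bash
python3 go.py 563 188 105 174.5; python3 chk.py yellow
```

```text
t 13.8833 tcp [ 550.8 -191.4  107.8] grip 37.5 F [ 0.9 -0.3 -1.4] shift [0.216 3.156 0.021] turn [-0.     0.002 -0.002]
top 0.56 z [ 92.3 154.9] circ ((529.8386840820312, -181.81552124023438), 18.897092819213867) disc [ 539.4 -193.5  135.6]
side 0.55 z [ 87.7 137.9] circ ((541.82568359375, -185.88560485839844), 24.2679386138916) disc [ 538.5 -176.8  109.1]
```

View pics/side_yellow.png

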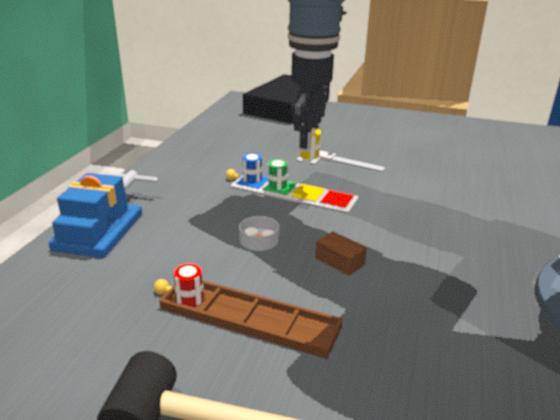

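Yellow is held upright (px ~(312,145)), and red stands in the knob-end compartment (px ~(188,285)).

play_rows(
  commands=[
    {"tx": 0.01,"ty": 0.1,"tz": 0,"wx": 0,"wy": 0,"wz": 0,"hand": 1},
    {"tx": 0.02,"ty": 0.3,"tz": 0,"wx": 0,"wy": 0,"wz": 0,"hand": 1},
    {"tx": 0.03,"ty": 0.5,"tz": 0,"wx": 0,"wy": 0,"wz": 0,"hand": 1},
    {"tx": 0.05,"ty": 0.75,"tz": 0,"wx": 0,"wy": 0,"wz": 0,"hand": 1},
    {"tx": 0.07,"ty": 1,"tz": 0,"wx": 0,"wy": 0,"wz": 0,"hand": 1},
  ],
)

```text
time_s: 14.5
tcp_pos: [552.5, -69.1, 104.6]
tool_rot: [-0.0, 0.05, 0.999, 0.0]
force: [2.0, 0.3, -1.3]
gripper_width: 37.9
```

play_rows(
  commands=[
    {"tx": 0.01,"ty": 0.25,"tz": 0,"wx": 0,"wy": 0,"wz": 0,"hand": 1},
    {"tx": 0.03,"ty": 0.5,"tz": 0,"wx": 0,"wy": 0,"wz": 0,"hand": 1},
    {"tx": 0.05,"ty": 0.75,"tz": 0,"wx": 0,"wy": 0,"wz": 0,"hand": 1},
    {"tx": 0.07,"ty": 1,"tz": 0,"wx": 0,"wy": 0,"wz": 0,"hand": 1},
  ],
)

```text
time_s: 14.83
tcp_pos: [556.0, 51.6, 104.7]
tool_rot: [-0.0, 0.05, 0.999, 0.0]
force: [0.3, -0.3, -0.1]
gripper_width: 37.7
```

play_rows(
  commands=[
    {"tx": 0.01,"ty": 0.25,"tz": 0,"wx": 0,"wy": 0,"wz": 0,"hand": 1},
    {"tx": 0.03,"ty": 0.5,"tz": 0,"wx": 0,"wy": 0,"wz": 0,"hand": 1},
    {"tx": 0.05,"ty": 0.75,"tz": 0,"wx": 0,"wy": 0,"wz": 0,"hand": 1},
    {"tx": 0.07,"ty": 0.9,"tz": 0,"wx": 0,"wy": 0,"wz": 0,"hand": 1},
    {"tx": 0.07,"ty": 1,"tz": 0,"wx": 0,"wy": 0,"wz": 0,"hand": 1},
    {"tx": 0.07,"ty": 1,"tz": 0,"wx": 0,"wy": 0,"wz": 0,"hand": 1},
    {"tx": 0.07,"ty": 1,"tz": 0,"wx": 0,"wy": 0,"wz": 0,"hand": 1},
  ],
)

```text
time_s: 15.42
tcp_pos: [560.2, 169.8, 104.9]
tool_rot: [-0.0, 0.05, 0.999, -0.0]
force: [-0.2, -0.4, -1.6]
gripper_width: 37.7
```

```bash
python3 go.py 564 188 26 174.5
```

```text
t 15.4167 tcp [560.2 169.8 104.9] grip 37.7 F [-0.2 -0.4 -1.6] shift [-0.017  0.154  0.658] turn [-0.    -0.    -0.002]
```

play_rows(
  commands=[
    {"tx": -0.01,"ty": 0.08,"tz": 0,"wx": 0,"wy": 0,"wz": 0,"hand": 1},
    {"tx": -0.02,"ty": 0.15,"tz": 0.05,"wx": 0,"wy": 0,"wz": 0,"hand": 1},
    {"tx": -0.02,"ty": 0.15,"tz": 0.2,"wx": 0,"wy": 0,"wz": 0,"hand": 1},
    {"tx": -0.02,"ty": 0.15,"tz": 0.4,"wx": 0,"wy": 0,"wz": 0,"hand": 1},
    {"tx": -0.02,"ty": 0.15,"tz": 0.55,"wx": 0,"wy": 0,"wz": 0,"hand": 1},
    {"tx": -0.02,"ty": 0.15,"tz": 0.61,"wx": 0,"wy": 0,"wz": 0,"hand": 1},
    {"tx": -0.02,"ty": 0.15,"tz": 0.64,"wx": 0,"wy": 0,"wz": 0,"hand": 1},
    {"tx": -0.02,"ty": 0.15,"tz": 0.65,"wx": 0,"wy": 0,"wz": 0,"hand": 1},
  ],
)

```text
time_s: 16.08
tcp_pos: [564.9, 187.3, 27.3]
tool_rot: [0.0, 0.05, 0.999, 0.0]
force: [0.4, -0.0, -0.5]
gripper_width: 37.6
```

play_rows(
  commands=[
    {"tx": 0,"ty": 0,"tz": 0.01,"wx": 0,"wy": 0,"wz": 0,"hand": 1},
    {"tx": 0,"ty": 0,"tz": 0.02,"wx": 0,"wy": 0,"wz": 0,"hand": 1},
    {"tx": 0,"ty": 0,"tz": 0.02,"wx": 0,"wy": 0,"wz": 0,"hand": 1},
    {"tx": 0,"ty": 0,"tz": 0.02,"wx": 0,"wy": 0,"wz": 0,"hand": 1},
  ],
)

```text
time_s: 16.42
tcp_pos: [565.2, 187.5, 25.7]
tool_rot: [0.001, 0.05, 0.999, 0.0]
force: [-0.3, 0.3, -1.6]
gripper_width: 37.8
```

```bash
python3 chk.py yellow
```

```text
top 0.74 z [ 0.9 21.4] circ ((613.470947265625, -210.91697692871094), 8.908063888549805) disc [ 569.9 -196.2   60.1]
side 0.81 z [ 9.9 58.5] circ ((561.5703735351562, 188.6181182861328), 20.003585815429688) disc [556.9 193.6  57. ]
```

Not touching the floor yet, about 2 mm to go.

play_rows(
  commands=[
    {"tx": 0.01,"ty": 0,"tz": 0.01,"wx": 0,"wy": 0,"wz": 0,"hand": 1},
    {"tx": 0.01,"ty": 0,"tz": 0.02,"wx": 0,"wy": 0,"wz": 0,"hand": 1},
    {"tx": 0.01,"ty": 0,"tz": 0.02,"wx": 0,"wy": 0,"wz": 0,"hand": 1},
    {"tx": 0.01,"ty": 0,"tz": 0.02,"wx": 0,"wy": 0,"wz": 0,"hand": 1},
  ],
)

```text
time_s: 16.95
tcp_pos: [563.6, 187.6, 23.4]
tool_rot: [0.0, 0.05, 0.999, 0.0]
force: [-5.9, -1.1, 13.1]
gripper_width: 37.6
```

Contact with the floor (13 N). I'll release and retreat.

play_rows(
  commands=[
    {"tx": 0,"ty": 0,"tz": 0,"wx": 0,"wy": 0,"wz": 0,"hand": 0.4},
    {"tx": 0,"ty": 0,"tz": 0,"wx": 0,"wy": 0,"wz": 0,"hand": 0.2},
    {"tx": 0,"ty": 0,"tz": 0,"wx": 0,"wy": 0,"wz": 0,"hand": 0},
    {"tx": 0,"ty": 0,"tz": 0,"wx": 0,"wy": 0,"wz": 0,"hand": 0},
    {"tx": 0,"ty": 0,"tz": 0,"wx": 0,"wy": 0,"wz": 0,"hand": 0},
    {"tx": 0,"ty": 0,"tz": 0,"wx": 0,"wy": 0,"wz": 0,"hand": 0},
  ],
)

```text
time_s: 17.45
tcp_pos: [563.6, 187.5, 22.6]
tool_rot: [0.0, 0.05, 0.999, 0.0]
force: [0.5, -0.0, 0.2]
gripper_width: 85.3
```

play_rows(
  commands=[
    {"tx": 0,"ty": 0,"tz": -0.1,"wx": 0,"wy": 0,"wz": 0,"hand": 0},
    {"tx": 0,"ty": 0,"tz": -0.3,"wx": 0,"wy": 0,"wz": 0,"hand": 0},
    {"tx": 0,"ty": 0,"tz": -0.5,"wx": 0,"wy": 0,"wz": 0,"hand": 0},
    {"tx": 0,"ty": -0.1,"tz": -0.7,"wx": 0,"wy": 0,"wz": 0,"hand": 0},
    {"tx": 0,"ty": -0.3,"tz": -0.8,"wx": 0,"wy": 0,"wz": 0,"hand": 0},
    {"tx": -0.05,"ty": -0.6,"tz": -0.8,"wx": 0,"wy": 0,"wz": 0,"hand": 0},
    {"tx": -0.1,"ty": -0.9,"tz": -0.8,"wx": 0,"wy": 0,"wz": 0,"hand": 0},
    {"tx": -0.1,"ty": -1,"tz": -0.8,"wx": 0,"wy": 0,"wz": 0,"hand": 0},
  ],
)

```text
time_s: 18.12
tcp_pos: [563.8, 63.2, 119.0]
tool_rot: [0.001, 0.051, 0.999, -0.0]
force: [0.3, -0.7, 0.6]
gripper_width: 85.3
```

play_rows(
  commands=[
    {"tx": -0.05,"ty": -0.25,"tz": 0,"wx": 0,"wy": 0,"wz": 0,"hand": 0},
    {"tx": -0.1,"ty": -0.5,"tz": 0,"wx": 0,"wy": 0,"wz": 0,"hand": 0},
    {"tx": -0.15,"ty": -0.75,"tz": 0,"wx": 0,"wy": 0,"wz": 0,"hand": 0},
    {"tx": -0.2,"ty": -1,"tz": 0,"wx": 0,"wy": 0,"wz": 0,"hand": 0},
  ],
)

```text
time_s: 18.45
tcp_pos: [575.3, -56.1, 118.6]
tool_rot: [0.0, 0.05, 0.999, 0.0]
force: [0.2, -0.1, 0.4]
gripper_width: 84.8
```

```bash
python3 chk.py yellow; python3 chk.py green;python3 go.py 612 -195 110 174.5
```

```text
top 0.61 z [ 6.  57.8] circ ((562.1292724609375, 188.3919677734375), 20.53211212158203) disc [561.7 188.   55. ]
side 0.82 z [ 9.1 56.7] circ ((562.154541015625, 189.52684020996094), 20.577404022216797) disc [562.  188.4  55. ]
top none
side 0.85 z [12.9 62. ] circ ((594.5509033203125, -106.81745910644531), 102.9133529663086) disc [ 611.  -192.2   58.7]
t 18.85 tcp [575.3 -53.8 118.6] grip 85.4 F [0.4 0.7 0.1] shift [-0.42  -1.14   0.072] turn [ 0.     0.    -0.001]
```

View pics/side_green.png

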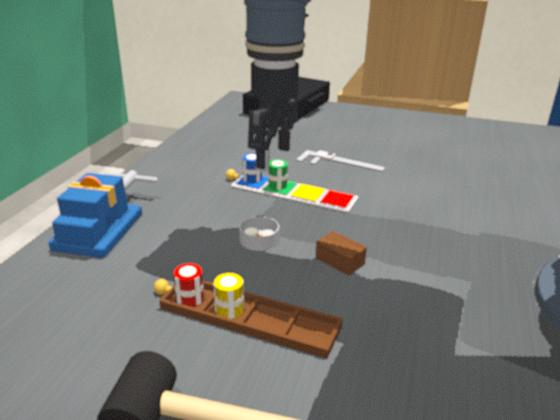

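Yellow stands at (562, 188.3), and red and yellow are flat in the two compartments nearest the knob. Next is green.

play_rows(
  commands=[
    {"tx": -0.1,"ty": -0.25,"tz": 0,"wx": 0,"wy": 0,"wz": 0,"hand": 0},
    {"tx": -0.2,"ty": -0.5,"tz": 0,"wx": 0,"wy": 0,"wz": 0,"hand": 0},
    {"tx": -0.3,"ty": -0.75,"tz": 0,"wx": 0,"wy": 0,"wz": 0,"hand": 0},
    {"tx": -0.4,"ty": -1,"tz": 0,"wx": 0,"wy": 0,"wz": 0,"hand": 0},
    {"tx": -0.42,"ty": -1,"tz": 0,"wx": 0,"wy": 0,"wz": 0,"hand": 0},
    {"tx": -0.42,"ty": -1.0,"tz": 0,"wx": 0,"wy": 0,"wz": 0,"hand": 0},
  ],
)

```text
time_s: 19.35
tcp_pos: [613.9, -179.9, 118.2]
tool_rot: [0.0, 0.051, 0.999, 0.0]
force: [1.1, 0.5, 0.2]
gripper_width: 85.5
```

```bash
python3 go.py 612 -195 26 174.5
```

```text
t 19.35 tcp [ 613.9 -179.9  118.2] grip 85.5 F [1.1 0.5 0.2] shift [ 0.003 -0.127  0.768] turn [ 0.     0.    -0.003]
```

play_rows(
  commands=[
    {"tx": 0,"ty": -0.07,"tz": 0.1,"wx": 0,"wy": 0,"wz": 0,"hand": 0},
    {"tx": 0,"ty": -0.13,"tz": 0.2,"wx": 0,"wy": 0,"wz": 0,"hand": 0},
    {"tx": 0,"ty": -0.13,"tz": 0.3,"wx": 0,"wy": 0,"wz": 0,"hand": 0},
    {"tx": 0,"ty": -0.13,"tz": 0.45,"wx": 0,"wy": 0,"wz": 0,"hand": 0},
    {"tx": 0,"ty": -0.13,"tz": 0.62,"wx": 0,"wy": 0,"wz": 0,"hand": 0},
    {"tx": 0,"ty": -0.13,"tz": 0.76,"wx": 0,"wy": 0,"wz": 0,"hand": 0},
    {"tx": 0,"ty": -0.13,"tz": 0.76,"wx": 0,"wy": 0,"wz": 0,"hand": 0},
    {"tx": 0,"ty": -0.13,"tz": 0.76,"wx": 0,"wy": 0,"wz": 0,"hand": 0},
  ],
)

```text
time_s: 20.02
tcp_pos: [610.7, -194.1, 26.2]
tool_rot: [-0.001, 0.05, 0.999, 0.001]
force: [-0.6, 1.2, -0.2]
gripper_width: 85.3
```

play_rows(
  commands=[
    {"tx": 0,"ty": 0,"tz": 0,"wx": 0,"wy": 0,"wz": 0,"hand": 0.3},
    {"tx": 0,"ty": 0,"tz": 0,"wx": 0,"wy": 0,"wz": 0,"hand": 0.5},
    {"tx": 0,"ty": 0,"tz": 0,"wx": 0,"wy": 0,"wz": 0,"hand": 1},
    {"tx": 0,"ty": 0,"tz": 0,"wx": 0,"wy": 0,"wz": 0,"hand": 1},
    {"tx": 0,"ty": 0,"tz": 0,"wx": 0,"wy": 0,"wz": 0,"hand": 1},
    {"tx": 0,"ty": 0,"tz": 0,"wx": 0,"wy": 0,"wz": 0,"hand": 1},
    {"tx": 0,"ty": 0,"tz": 0,"wx": 0,"wy": 0,"wz": 0,"hand": 1},
    {"tx": 0,"ty": 0,"tz": 0,"wx": 0,"wy": 0,"wz": 0,"hand": 1},
  ],
)

```text
time_s: 20.68
tcp_pos: [612.5, -195.0, 28.5]
tool_rot: [0.001, 0.05, 0.999, 0.0]
force: [-1.9, 0.4, 7.0]
gripper_width: 37.2
```

play_rows(
  commands=[
    {"tx": 0,"ty": 0,"tz": -0.08,"wx": 0,"wy": 0,"wz": 0,"hand": 1},
    {"tx": 0,"ty": 0,"tz": -0.2,"wx": 0,"wy": 0,"wz": 0,"hand": 1},
    {"tx": 0,"ty": 0,"tz": -0.4,"wx": 0,"wy": 0,"wz": 0,"hand": 1},
    {"tx": 0,"ty": 0,"tz": -0.6,"wx": 0,"wy": 0,"wz": 0,"hand": 1},
    {"tx": 0,"ty": 0,"tz": -0.65,"wx": 0,"wy": 0,"wz": 0,"hand": 1},
    {"tx": 0,"ty": 0,"tz": -0.65,"wx": 0,"wy": 0,"wz": 0,"hand": 1},
  ],
)

```text
time_s: 21.18
tcp_pos: [613.2, -195.2, 108.0]
tool_rot: [0.002, 0.05, 0.999, -0.0]
force: [-0.1, -0.7, -1.4]
gripper_width: 37.4
```

```bash
python3 chk.py green; python3 go.py 502.5 193 105 174.5
```

```text
top 0.8 z [  8.3 141.8] circ ((603.08203125, -191.4622802734375), 17.737260818481445) disc [ 588.9 -196.1  137.4]
side 0.55 z [ 87.6 138.4] circ ((610.1435546875, -191.9587860107422), 25.602680206298828) disc [ 600.4 -181.8  111.6]
t 21.3833 tcp [ 611.2 -194.6  104.1] grip 37.7 F [ 0.1 -0.7 -1.3] shift [ 1.225e+00  3.123e+00 -3.000e-03] turn [ 0.    -0.001 -0.002]
```

View pics/side_green.png

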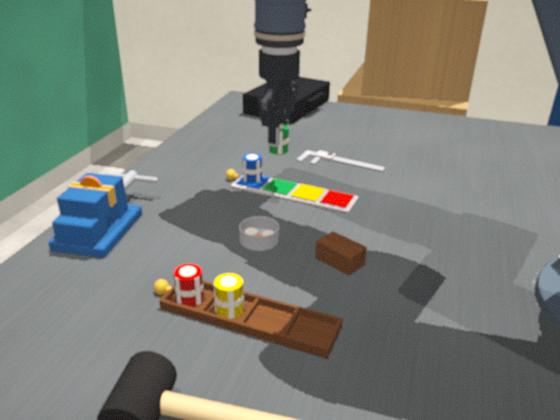

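Green is held upright.

play_rows(
  commands=[
    {"tx": 0.04,"ty": 0.1,"tz": 0,"wx": 0,"wy": 0,"wz": 0,"hand": 1},
    {"tx": 0.12,"ty": 0.3,"tz": 0,"wx": 0,"wy": 0,"wz": 0,"hand": 1},
    {"tx": 0.2,"ty": 0.5,"tz": 0,"wx": 0,"wy": 0,"wz": 0,"hand": 1},
    {"tx": 0.3,"ty": 0.75,"tz": 0,"wx": 0,"wy": 0,"wz": 0,"hand": 1},
    {"tx": 0.4,"ty": 1,"tz": 0,"wx": 0,"wy": 0,"wz": 0,"hand": 1},
  ],
)

```text
time_s: 21.8
tcp_pos: [574.8, -69.1, 104.4]
tool_rot: [-0.001, 0.05, 0.999, 0.0]
force: [0.5, 1.0, -0.9]
gripper_width: 37.4
```

play_rows(
  commands=[
    {"tx": 0.1,"ty": 0.25,"tz": 0,"wx": 0,"wy": 0,"wz": 0,"hand": 1},
    {"tx": 0.2,"ty": 0.5,"tz": 0,"wx": 0,"wy": 0,"wz": 0,"hand": 1},
    {"tx": 0.3,"ty": 0.75,"tz": 0,"wx": 0,"wy": 0,"wz": 0,"hand": 1},
    {"tx": 0.4,"ty": 1,"tz": 0,"wx": 0,"wy": 0,"wz": 0,"hand": 1},
  ],
)

```text
time_s: 22.13
tcp_pos: [538.9, 55.3, 104.7]
tool_rot: [-0.0, 0.05, 0.999, 0.0]
force: [1.0, 0.4, -2.1]
gripper_width: 37.5
```

play_rows(
  commands=[
    {"tx": 0.1,"ty": 0.25,"tz": 0,"wx": 0,"wy": 0,"wz": 0,"hand": 1},
    {"tx": 0.2,"ty": 0.5,"tz": 0,"wx": 0,"wy": 0,"wz": 0,"hand": 1},
    {"tx": 0.3,"ty": 0.75,"tz": 0,"wx": 0,"wy": 0,"wz": 0,"hand": 1},
    {"tx": 0.4,"ty": 0.9,"tz": 0,"wx": 0,"wy": 0,"wz": 0,"hand": 1},
    {"tx": 0.42,"ty": 1,"tz": 0,"wx": 0,"wy": 0,"wz": 0,"hand": 1},
    {"tx": 0.42,"ty": 1,"tz": 0,"wx": 0,"wy": 0,"wz": 0,"hand": 1},
    {"tx": 0.42,"ty": 1,"tz": 0,"wx": 0,"wy": 0,"wz": 0,"hand": 1},
  ],
)

```text
time_s: 22.72
tcp_pos: [502.0, 178.1, 105.0]
tool_rot: [-0.0, 0.05, 0.999, -0.0]
force: [0.2, 0.1, -1.2]
gripper_width: 37.5
```

```bash
python3 go.py 502.5 193 24 174.5
```

```text
t 22.7167 tcp [502.  178.1 105. ] grip 37.5 F [ 0.2  0.1 -1.2] shift [0.009 0.124 0.675] turn [-0.     0.    -0.002]
```

play_rows(
  commands=[
    {"tx": 0.01,"ty": 0.06,"tz": 0,"wx": 0,"wy": 0,"wz": 0,"hand": 1},
    {"tx": 0.01,"ty": 0.12,"tz": 0.05,"wx": 0,"wy": 0,"wz": 0,"hand": 1},
    {"tx": 0.01,"ty": 0.12,"tz": 0.2,"wx": 0,"wy": 0,"wz": 0,"hand": 1},
    {"tx": 0.01,"ty": 0.12,"tz": 0.4,"wx": 0,"wy": 0,"wz": 0,"hand": 1},
    {"tx": 0.01,"ty": 0.12,"tz": 0.55,"wx": 0,"wy": 0,"wz": 0,"hand": 1},
    {"tx": 0.01,"ty": 0.12,"tz": 0.61,"wx": 0,"wy": 0,"wz": 0,"hand": 1},
    {"tx": 0.01,"ty": 0.12,"tz": 0.64,"wx": 0,"wy": 0,"wz": 0,"hand": 1},
    {"tx": 0.01,"ty": 0.12,"tz": 0.65,"wx": 0,"wy": 0,"wz": 0,"hand": 1},
  ],
)

```text
time_s: 23.38
tcp_pos: [502.7, 192.3, 27.2]
tool_rot: [0.0, 0.05, 0.999, 0.0]
force: [-0.4, -0.2, -1.9]
gripper_width: 37.5
```

play_rows(
  commands=[
    {"tx": 0,"ty": 0,"tz": 0.01,"wx": 0,"wy": 0,"wz": 0,"hand": 1},
    {"tx": 0,"ty": 0,"tz": 0.02,"wx": 0,"wy": 0,"wz": 0,"hand": 1},
    {"tx": 0,"ty": 0,"tz": 0.025,"wx": 0,"wy": 0,"wz": 0,"hand": 1},
    {"tx": 0,"ty": 0,"tz": 0.025,"wx": 0,"wy": 0,"wz": 0,"hand": 1},
  ],
)

```text
time_s: 23.72
tcp_pos: [502.9, 192.6, 24.9]
tool_rot: [0.001, 0.05, 0.999, 0.0]
force: [-0.4, -0.3, -0.9]
gripper_width: 37.6
```

```bash
python3 go.py 502.5 193 24 174.5; python3 chk.py green
```

```text
t 23.7167 tcp [502.9 192.6  24.9] grip 37.6 F [-0.4 -0.3 -0.9] shift [0.004 0.003 0.008] turn [ 0.     0.001 -0.002]
top 0.44 z [10.1 57.3] circ ((485.22174072265625, 186.58348083496094), 5.989040851593018) disc None
side 0.69 z [ 8.5 58.2] circ ((497.2093505859375, 198.35910034179688), 21.792644500732422) disc [494.7 200.4  56.3]
```

play_rows(
  commands=[
    {"tx": 0,"ty": 0,"tz": 0.01,"wx": 0,"wy": 0,"wz": 0,"hand": 1},
    {"tx": 0,"ty": 0,"tz": 0.015,"wx": 0,"wy": 0,"wz": 0,"hand": 1},
    {"tx": 0,"ty": 0,"tz": 0.015,"wx": 0,"wy": 0,"wz": 0,"hand": 1},
  ],
)

```text
time_s: 24.17
tcp_pos: [502.8, 192.6, 23.4]
tool_rot: [0.001, 0.05, 0.999, 0.0]
force: [-5.0, -2.3, 12.9]
gripper_width: 38.1
```

play_rows(
  commands=[
    {"tx": 0,"ty": 0,"tz": 0,"wx": 0,"wy": 0,"wz": 0,"hand": 0.4},
    {"tx": 0,"ty": 0,"tz": 0,"wx": 0,"wy": 0,"wz": 0,"hand": 0.2},
    {"tx": 0,"ty": 0,"tz": 0,"wx": 0,"wy": 0,"wz": 0,"hand": 0},
    {"tx": 0,"ty": 0,"tz": 0,"wx": 0,"wy": 0,"wz": 0,"hand": 0},
    {"tx": 0,"ty": 0,"tz": 0,"wx": 0,"wy": 0,"wz": 0,"hand": 0},
    {"tx": 0,"ty": 0,"tz": 0,"wx": 0,"wy": 0,"wz": 0,"hand": 0},
  ],
)

```text
time_s: 24.67
tcp_pos: [502.6, 192.5, 22.6]
tool_rot: [0.0, 0.05, 0.999, 0.0]
force: [-0.1, 0.1, 0.3]
gripper_width: 85.5
```

play_rows(
  commands=[
    {"tx": 0,"ty": 0,"tz": -0.1,"wx": 0,"wy": 0,"wz": 0,"hand": 0},
    {"tx": 0,"ty": 0,"tz": -0.3,"wx": 0,"wy": 0,"wz": 0,"hand": 0},
    {"tx": 0,"ty": 0,"tz": -0.5,"wx": 0,"wy": 0,"wz": 0,"hand": 0},
    {"tx": 0,"ty": -0.1,"tz": -0.7,"wx": 0,"wy": 0,"wz": 0,"hand": 0},
    {"tx": -0.1,"ty": -0.3,"tz": -0.8,"wx": 0,"wy": 0,"wz": 0,"hand": 0},
    {"tx": -0.2,"ty": -0.55,"tz": -0.8,"wx": 0,"wy": 0,"wz": 0,"hand": 0},
    {"tx": -0.35,"ty": -0.8,"tz": -0.8,"wx": 0,"wy": 0,"wz": 0,"hand": 0},
    {"tx": -0.5,"ty": -1,"tz": -0.8,"wx": 0,"wy": 0,"wz": 0,"hand": 0},
  ],
)

```text
time_s: 25.33
tcp_pos: [550.6, 65.2, 119.2]
tool_rot: [0.001, 0.05, 0.999, 0.0]
force: [0.2, 1.3, 0.1]
gripper_width: 85.3
```

play_rows(
  commands=[
    {"tx": -0.12,"ty": -0.25,"tz": 0,"wx": 0,"wy": 0,"wz": 0,"hand": 0},
    {"tx": -0.25,"ty": -0.5,"tz": 0,"wx": 0,"wy": 0,"wz": 0,"hand": 0},
    {"tx": -0.37,"ty": -0.75,"tz": 0,"wx": 0,"wy": 0,"wz": 0,"hand": 0},
    {"tx": -0.5,"ty": -1,"tz": 0,"wx": 0,"wy": 0,"wz": 0,"hand": 0},
    {"tx": -0.5,"ty": -1,"tz": 0,"wx": 0,"wy": 0,"wz": 0,"hand": 0},
  ],
)

```text
time_s: 25.75
tcp_pos: [599.3, -63.3, 118.3]
tool_rot: [0.001, 0.052, 0.999, -0.0]
force: [0.3, -0.0, 0.7]
gripper_width: 85.5
```

```bash
python3 chk.py green; python3 chk.py blue;python3 go.py 670.5 -206.5 115 174.5
```

```text
top 0.69 z [21.  57.8] circ ((502.049560546875, 192.43504333496094), 19.68189239501953) disc [501.9 192.4  55. ]
side 0.58 z [ 9.2 56.7] circ ((502.48486328125, 193.7884063720703), 20.33087730407715) disc [501.9 193.5  55.1]
top 0.42 z [ 4.8 57.5] circ ((562.4408569335938, 188.7291259765625), 20.287302017211914) disc [561.9 188.   54.9]
side 0.7 z [13.7 60.7] circ ((655.6193237304688, -205.28646850585938), 13.142314910888672) disc [ 651.8 -192.    55.5]
t 26.15 tcp [597.7 -57.4 118.8] grip 85.5 F [ 0.1 -0.6 -0.1] shift [-0.726 -1.176  0.032] turn [ 0.     0.    -0.001]
```

View pics/side_blue.png

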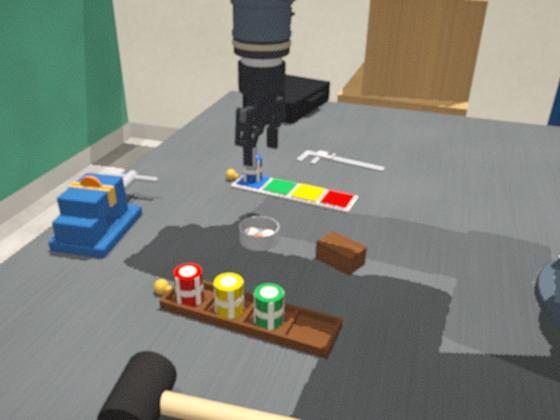

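Green is placed at (502, 193). Last is blue.

play_rows(
  commands=[
    {"tx": -0.15,"ty": -0.25,"tz": 0,"wx": 0,"wy": 0,"wz": 0,"hand": 0},
    {"tx": -0.3,"ty": -0.5,"tz": 0.02,"wx": 0,"wy": 0,"wz": 0,"hand": 0},
    {"tx": -0.45,"ty": -0.75,"tz": 0.05,"wx": 0,"wy": 0,"wz": 0,"hand": 0},
    {"tx": -0.6,"ty": -1,"tz": 0.1,"wx": 0,"wy": 0,"wz": 0,"hand": 0},
    {"tx": -0.72,"ty": -1,"tz": 0.1,"wx": 0,"wy": 0,"wz": 0,"hand": 0},
    {"tx": -0.72,"ty": -1.0,"tz": 0.1,"wx": 0,"wy": 0,"wz": 0,"hand": 0},
    {"tx": -0.72,"ty": -1.0,"tz": 0.1,"wx": 0,"wy": 0,"wz": 0,"hand": 0},
  ],
)

```text
time_s: 26.73
tcp_pos: [671.9, -185.9, 106.1]
tool_rot: [0.0, 0.05, 0.999, 0.0]
force: [-1.0, 0.2, 0.3]
gripper_width: 85.5
```

```bash
python3 go.py 670.5 -206.5 26 174.5
```

```text
t 26.7333 tcp [ 671.9 -185.9  106.1] grip 85.5 F [-1.   0.2  0.3] shift [-0.005 -0.172  0.668] turn [ 0.    -0.    -0.002]
```

play_rows(
  commands=[
    {"tx": 0,"ty": -0.09,"tz": 0,"wx": 0,"wy": 0,"wz": 0,"hand": 0},
    {"tx": 0,"ty": -0.17,"tz": 0.08,"wx": 0,"wy": 0,"wz": 0,"hand": 0},
    {"tx": 0,"ty": -0.17,"tz": 0.18,"wx": 0,"wy": 0,"wz": 0,"hand": 0},
    {"tx": 0,"ty": -0.17,"tz": 0.35,"wx": 0,"wy": 0,"wz": 0,"hand": 0},
    {"tx": 0,"ty": -0.17,"tz": 0.52,"wx": 0,"wy": 0,"wz": 0,"hand": 0},
    {"tx": 0,"ty": -0.17,"tz": 0.66,"wx": 0,"wy": 0,"wz": 0,"hand": 0},
    {"tx": 0,"ty": -0.17,"tz": 0.66,"wx": 0,"wy": 0,"wz": 0,"hand": 0},
    {"tx": 0,"ty": -0.17,"tz": 0.66,"wx": 0,"wy": 0,"wz": 0,"hand": 0},
  ],
)

```text
time_s: 27.4
tcp_pos: [668.8, -206.7, 27.0]
tool_rot: [-0.001, 0.05, 0.999, 0.0]
force: [0.7, 0.2, 0.4]
gripper_width: 85.4
```

play_rows(
  commands=[
    {"tx": 0,"ty": 0,"tz": 0,"wx": 0,"wy": 0,"wz": 0,"hand": 0.3},
    {"tx": 0,"ty": 0,"tz": 0,"wx": 0,"wy": 0,"wz": 0,"hand": 0.5},
    {"tx": 0,"ty": 0,"tz": 0,"wx": 0,"wy": 0,"wz": 0,"hand": 1},
    {"tx": 0,"ty": 0,"tz": 0,"wx": 0,"wy": 0,"wz": 0,"hand": 1},
    {"tx": 0,"ty": 0,"tz": 0,"wx": 0,"wy": 0,"wz": 0,"hand": 1},
    {"tx": 0,"ty": 0,"tz": 0,"wx": 0,"wy": 0,"wz": 0,"hand": 1},
    {"tx": 0,"ty": 0,"tz": 0,"wx": 0,"wy": 0,"wz": 0,"hand": 1},
    {"tx": 0,"ty": 0,"tz": 0,"wx": 0,"wy": 0,"wz": 0,"hand": 1},
  ],
)

```text
time_s: 28.07
tcp_pos: [670.4, -206.8, 28.6]
tool_rot: [0.001, 0.05, 0.999, -0.0]
force: [-1.7, 1.3, 7.6]
gripper_width: 37.5
```

play_rows(
  commands=[
    {"tx": 0,"ty": 0,"tz": -0.08,"wx": 0,"wy": 0,"wz": 0,"hand": 1},
    {"tx": 0,"ty": 0,"tz": -0.2,"wx": 0,"wy": 0,"wz": 0,"hand": 1},
    {"tx": 0,"ty": 0,"tz": -0.4,"wx": 0,"wy": 0,"wz": 0,"hand": 1},
    {"tx": 0,"ty": 0,"tz": -0.6,"wx": 0,"wy": 0,"wz": 0,"hand": 1},
    {"tx": 0,"ty": 0,"tz": -0.65,"wx": 0,"wy": 0,"wz": 0,"hand": 1},
    {"tx": 0,"ty": 0,"tz": -0.65,"wx": 0,"wy": 0,"wz": 0,"hand": 1},
  ],
)

```text
time_s: 28.57
tcp_pos: [671.1, -207.1, 108.1]
tool_rot: [0.002, 0.05, 0.999, -0.0]
force: [1.1, 0.5, -1.7]
gripper_width: 37.3
```

```bash
python3 chk.py blue; python3 go.py 441.5 198 105 174.5
```

```text
top 0.74 z [-0.1 37.9] circ None disc None
side 0.65 z [  0.4 137.5] circ ((667.006591796875, -200.22314453125), 21.419471740722656) disc [ 660.5 -202.   109.1]
t 28.7667 tcp [ 669.1 -206.5  103.9] grip 37.8 F [-0.5 -0.1 -0.6] shift [ 2.225e+00  3.164e+00 -3.000e-03] turn [ 0.    -0.001 -0.002]
```

View pics/side_blue.png

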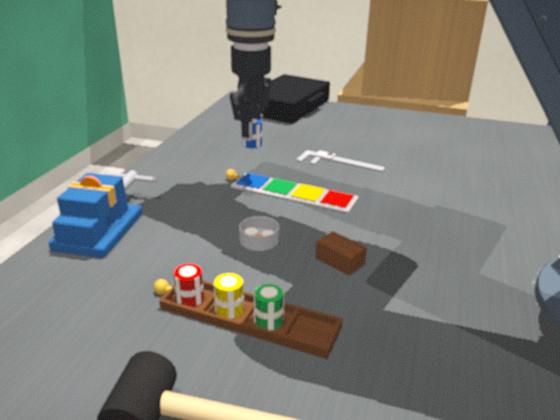

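Blue is held upright.

play_rows(
  commands=[
    {"tx": 0.07,"ty": 0.1,"tz": 0,"wx": 0,"wy": 0,"wz": 0,"hand": 1},
    {"tx": 0.2,"ty": 0.28,"tz": 0,"wx": 0,"wy": 0,"wz": 0,"hand": 1},
    {"tx": 0.37,"ty": 0.5,"tz": 0,"wx": 0,"wy": 0,"wz": 0,"hand": 1},
    {"tx": 0.55,"ty": 0.75,"tz": 0,"wx": 0,"wy": 0,"wz": 0,"hand": 1},
    {"tx": 0.73,"ty": 1,"tz": 0,"wx": 0,"wy": 0,"wz": 0,"hand": 1},
  ],
)

```text
time_s: 29.18
tcp_pos: [592.8, -77.5, 104.0]
tool_rot: [-0.001, 0.051, 0.999, 0.0]
force: [-0.5, 1.0, -0.8]
gripper_width: 37.6
```

play_rows(
  commands=[
    {"tx": 0.18,"ty": 0.25,"tz": 0,"wx": 0,"wy": 0,"wz": 0,"hand": 1},
    {"tx": 0.37,"ty": 0.5,"tz": 0,"wx": 0,"wy": 0,"wz": 0,"hand": 1},
    {"tx": 0.55,"ty": 0.75,"tz": 0,"wx": 0,"wy": 0,"wz": 0,"hand": 1},
    {"tx": 0.73,"ty": 1,"tz": 0,"wx": 0,"wy": 0,"wz": 0,"hand": 1},
  ],
)

```text
time_s: 29.52
tcp_pos: [517.6, 50.8, 104.4]
tool_rot: [-0.001, 0.05, 0.999, 0.0]
force: [1.3, 0.8, -0.4]
gripper_width: 37.3
```

play_rows(
  commands=[
    {"tx": 0.18,"ty": 0.25,"tz": 0,"wx": 0,"wy": 0,"wz": 0,"hand": 1},
    {"tx": 0.37,"ty": 0.5,"tz": 0,"wx": 0,"wy": 0,"wz": 0,"hand": 1},
    {"tx": 0.55,"ty": 0.75,"tz": 0,"wx": 0,"wy": 0,"wz": 0,"hand": 1},
    {"tx": 0.7,"ty": 0.9,"tz": 0,"wx": 0,"wy": 0,"wz": 0,"hand": 1},
    {"tx": 0.76,"ty": 1,"tz": 0,"wx": 0,"wy": 0,"wz": 0,"hand": 1},
    {"tx": 0.76,"ty": 1,"tz": 0,"wx": 0,"wy": 0,"wz": 0,"hand": 1},
    {"tx": 0.76,"ty": 1,"tz": 0,"wx": 0,"wy": 0,"wz": 0,"hand": 1},
  ],
)

```text
time_s: 30.1
tcp_pos: [440.1, 178.4, 104.8]
tool_rot: [-0.0, 0.049, 0.999, -0.0]
force: [0.2, -0.2, -2.2]
gripper_width: 37.3
```

```bash
python3 go.py 441 198 24 174.5
```

```text
t 30.1 tcp [440.1 178.4 104.8] grip 37.3 F [ 0.2 -0.2 -2.2] shift [0.009 0.163 0.673] turn [-0.    -0.    -0.001]
```

play_rows(
  commands=[
    {"tx": 0.01,"ty": 0.08,"tz": 0,"wx": 0,"wy": 0,"wz": 0,"hand": 1},
    {"tx": 0.01,"ty": 0.16,"tz": 0.05,"wx": 0,"wy": 0,"wz": 0,"hand": 1},
    {"tx": 0.01,"ty": 0.16,"tz": 0.2,"wx": 0,"wy": 0,"wz": 0,"hand": 1},
    {"tx": 0.01,"ty": 0.16,"tz": 0.4,"wx": 0,"wy": 0,"wz": 0,"hand": 1},
    {"tx": 0.01,"ty": 0.16,"tz": 0.55,"wx": 0,"wy": 0,"wz": 0,"hand": 1},
    {"tx": 0.01,"ty": 0.16,"tz": 0.61,"wx": 0,"wy": 0,"wz": 0,"hand": 1},
    {"tx": 0.01,"ty": 0.16,"tz": 0.64,"wx": 0,"wy": 0,"wz": 0,"hand": 1},
    {"tx": 0.01,"ty": 0.16,"tz": 0.65,"wx": 0,"wy": 0,"wz": 0,"hand": 1},
  ],
)

```text
time_s: 30.77
tcp_pos: [441.7, 197.4, 27.1]
tool_rot: [-0.0, 0.05, 0.999, 0.0]
force: [0.5, -0.5, -1.5]
gripper_width: 37.3
```

play_rows(
  commands=[
    {"tx": 0,"ty": 0,"tz": 0.01,"wx": 0,"wy": 0,"wz": 0,"hand": 1},
    {"tx": 0,"ty": 0,"tz": 0.02,"wx": 0,"wy": 0,"wz": 0,"hand": 1},
    {"tx": 0,"ty": 0,"tz": 0.025,"wx": 0,"wy": 0,"wz": 0,"hand": 1},
    {"tx": 0,"ty": 0,"tz": 0.025,"wx": 0,"wy": 0,"wz": 0,"hand": 1},
  ],
)

```text
time_s: 31.1
tcp_pos: [441.9, 197.6, 24.9]
tool_rot: [0.001, 0.05, 0.999, 0.0]
force: [-0.2, 0.5, -1.6]
gripper_width: 37.7
```

play_rows(
  commands=[
    {"tx": 0,"ty": 0,"tz": 0.005,"wx": 0,"wy": 0,"wz": 0,"hand": 1},
    {"tx": 0,"ty": 0,"tz": 0.01,"wx": 0,"wy": 0,"wz": 0,"hand": 1},
    {"tx": 0,"ty": 0,"tz": 0.01,"wx": 0,"wy": 0,"wz": 0,"hand": 1},
  ],
)

```text
time_s: 31.35
tcp_pos: [441.8, 197.6, 23.6]
tool_rot: [0.001, 0.05, 0.999, 0.0]
force: [-1.5, -0.6, 3.2]
gripper_width: 37.4
```

```bash
python3 chk.py blue;python3 go.py 441 198 24 174.5
```

```text
top none
side 0.6 z [ 7.  56.7] circ ((434.1485595703125, 199.56771850585938), 19.654329299926758) disc [429.3 205.   55. ]
t 31.55 tcp [441.8 197.5  23.6] grip 37.8 F [-1.3 -0.1  5.7] shift [ 0.007  0.003 -0.003] turn [ 0.     0.    -0.002]
```

Contact with the floor. I'll release and retreat, then check everything.

play_rows(
  commands=[
    {"tx": 0,"ty": 0,"tz": 0,"wx": 0,"wy": 0,"wz": 0,"hand": 0.4},
    {"tx": 0,"ty": 0,"tz": 0,"wx": 0,"wy": 0,"wz": 0,"hand": 0.2},
    {"tx": 0,"ty": 0,"tz": 0,"wx": 0,"wy": 0,"wz": 0,"hand": 0},
    {"tx": 0,"ty": 0,"tz": 0,"wx": 0,"wy": 0,"wz": 0,"hand": 0},
    {"tx": 0,"ty": 0,"tz": 0,"wx": 0,"wy": 0,"wz": 0,"hand": 0},
    {"tx": 0,"ty": 0,"tz": 0,"wx": 0,"wy": 0,"wz": 0,"hand": 0},
  ],
)

```text
time_s: 32.05
tcp_pos: [441.6, 197.4, 23.2]
tool_rot: [0.0, 0.05, 0.999, 0.0]
force: [-0.9, 0.1, 0.3]
gripper_width: 85.4
```

play_rows(
  commands=[
    {"tx": 0,"ty": 0,"tz": -0.1,"wx": 0,"wy": 0,"wz": 0,"hand": 0},
    {"tx": 0,"ty": 0,"tz": -0.3,"wx": 0,"wy": 0,"wz": 0,"hand": 0},
    {"tx": 0,"ty": 0,"tz": -0.5,"wx": 0,"wy": 0,"wz": 0,"hand": 0},
    {"tx": 0,"ty": -0.1,"tz": -0.7,"wx": 0,"wy": 0,"wz": 0,"hand": 0},
    {"tx": 0,"ty": -0.3,"tz": -0.9,"wx": 0,"wy": 0,"wz": 0,"hand": 0},
    {"tx": 0,"ty": -0.55,"tz": -0.9,"wx": 0,"wy": 0,"wz": 0,"hand": 0},
    {"tx": 0,"ty": -0.8,"tz": -0.9,"wx": 0,"wy": 0,"wz": 0,"hand": 0},
    {"tx": 0,"ty": -1,"tz": -0.9,"wx": 0,"wy": 0,"wz": 0,"hand": 0},
  ],
)

```text
time_s: 32.72
tcp_pos: [429.3, 76.5, 131.6]
tool_rot: [0.001, 0.05, 0.999, 0.0]
force: [0.2, 0.1, 0.2]
gripper_width: 85.6
```

play_rows(
  commands=[
    {"tx": 0,"ty": -0.25,"tz": 0,"wx": 0,"wy": 0,"wz": 0,"hand": 0},
    {"tx": 0,"ty": -0.5,"tz": 0,"wx": 0,"wy": 0,"wz": 0,"hand": 0},
    {"tx": 0,"ty": -0.75,"tz": 0,"wx": 0,"wy": 0,"wz": 0,"hand": 0},
    {"tx": 0,"ty": -1,"tz": 0,"wx": 0,"wy": 0,"wz": 0,"hand": 0},
    {"tx": 0,"ty": -1,"tz": 0,"wx": 0,"wy": 0,"wz": 0,"hand": 0},
  ],
)

```text
time_s: 33.13
tcp_pos: [416.9, -45.1, 131.2]
tool_rot: [0.0, 0.052, 0.999, -0.0]
force: [0.2, 0.1, 0.2]
gripper_width: 85.7
```

play_rows(
  commands=[
    {"tx": 0,"ty": -0.25,"tz": 0,"wx": 0,"wy": 0,"wz": 0,"hand": 0},
    {"tx": 0,"ty": -0.5,"tz": 0,"wx": 0,"wy": 0,"wz": 0,"hand": 0},
    {"tx": 0,"ty": -0.75,"tz": 0,"wx": 0,"wy": 0,"wz": 0,"hand": 0},
    {"tx": 0,"ty": -1,"tz": 0,"wx": 0,"wy": 0,"wz": 0,"hand": 0},
    {"tx": 0,"ty": -1,"tz": 0,"wx": 0,"wy": 0,"wz": 0,"hand": 0},
    {"tx": 0,"ty": -1,"tz": 0,"wx": 0,"wy": 0,"wz": 0,"hand": 0},
  ],
)

```text
time_s: 33.63
tcp_pos: [405.3, -161.8, 131.0]
tool_rot: [0.0, 0.051, 0.999, 0.0]
force: [0.0, -0.7, -0.2]
gripper_width: 85.2
```

```bash
for c in red yellow green blue; do echo $c; python3 chk.py $c; done; python3 - <<'E'
from h import *
d=get_image("top");W=cloud(d)
for th in ["inlay_tin","walnut_block"]:
    q=finder.trace(th,"top")
    if q:
        P=W[q[0]["mask"]&(d["z_map"]>0)];print(th,cv2.minAreaRect(P[:,:2].astype(np.float32)))
s=arm.read_state();print(s["tcp_pos"],s["gripper_width"],s["force"],s["time_s"])
E
```

```text
red
top 0.93 z [12.9 57.8] circ ((624.4117431640625, 183.4180450439453), 19.767887115478516) disc [624.7 184.   55. ]
side 0.6 z [ 5.8 56.6] circ ((625.58740234375, 185.32269287109375), 20.636444091796875) disc [624.6 185.   55.1]
yellow
top 0.78 z [ 4.1 57.6] circ ((562.1414794921875, 188.13861083984375), 20.016881942749023) disc [561.8 187.9  55. ]
side 0.66 z [ 5.7 56.6] circ ((562.8621826171875, 188.84043884277344), 20.612228393554688) disc [561.8 188.7  55. ]
green
top 0.98 z [12.2 57.7] circ ((502.12884521484375, 193.02874755859375), 20.004131317138672) disc [501.9 192.4  55.1]
side 0.74 z [ 6.3 56.7] circ ((502.3580322265625, 193.7005615234375), 20.5089054107666) disc [501.9 193.2  55.1]
blue
top 0.64 z [13.  57.8] circ ((441.7809753417969, 197.07456970214844), 19.61257553100586) disc [441.8 197.3  55.1]
side 0.72 z [ 8.1 56.7] circ ((442.45489501953125, 198.45367431640625), 20.69892692565918) disc [441.6 198.6  55. ]
inlay_tin ((585.4437255859375, -4.698173522949219), (73.43038940429688, 66.04618072509766), 59.57432556152344)
walnut_block ((440.99908447265625, 13.237751007080078), (44.65879440307617, 72.68133544921875), 65.38190460205078)
[ 405.46836166 -160.81559515  131.09966717] 85.10700368849272 [-0.18106044 -0.48647803  0.40325648] 34.5833
```

View pics/side_blue.png

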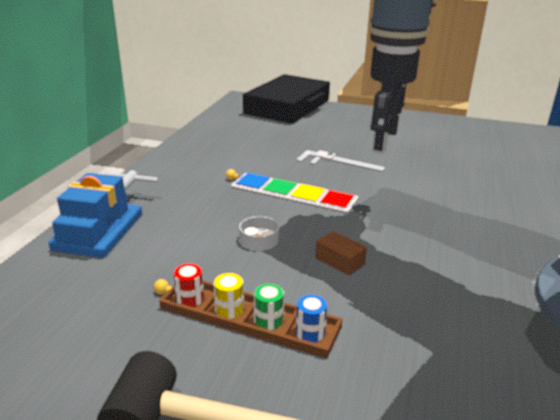

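View pics/top_blue.png

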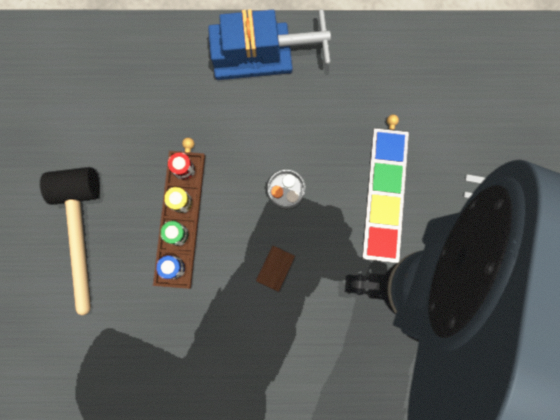

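All four stacks stand flat in reverse order (red, yellow, green, blue from the knob), tops at z ≈ 55. The bystanders haven't moved and the gripper is empty.

```bash
python3 -c "
from workcell import arm
print(arm.close_job())"
```

```text
the job is handed in; nothing more can be done
None
```

I moved all four stacks into the walnut tray in reverse order and handed the job in at about 34.6 s on the robot's clock. From the tray's knob outwards they stand red, yellow, green, blue; on the rack, blue was nearest the knob.

- **Placing:** each stack was lowered until the wrist felt the floor (about 6 to 13 N) and only then released. In the last pictures from both cameras each one stands upright with its top at z ≈ 55 mm. Each is within about 2 mm of the compartment centre I measured, against the 12 mm allowed.
- **Bystanders:** the walnut block reads within about 1.5 mm of where it started. The tin reads about 4 mm off, but its outline was partly in the arm's shadow, so I put that down to mask noise. Both are far below the 30 mm limit.
- **Gripper:** it is open (85 mm) and clear of everything.

**Problems along the way:**
- While carrying red, the last joint reached its limit, so the tool tilted about 4° and turned about 7°. I gave the gripper a half turn in the air, levelled it and kept that orientation for the rest.
- The finder gave wrong or no detections on some pictures where the arm blocked the view. I ignored those and repeated the checks with a clear view.

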